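# Turn the studded cover panel over on its drying stand

## Robot

A 7-joint arm with a two-finger parallel gripper is mounted at the origin on a cart in front of the work surface, level with it; the furniture and walls round the work are solid. World frame = base frame: x ahead of the robot, y to its left, z up, the work surface at z = 0. Lengths are in m, angles in rad, forces in N, time in s.
With the tool pointing down it reaches from about 0.4 to 0.85 m from the base axis. Payload 6.9 kg.
Tool frame: the origin (TCP) lies at the very end of the fingers, on their centre line; the grasp point (between the pads) lies 19 mm behind it; z points along the fingers, x is the direction in which the jaws open and shut, and the axes are right-handed (so a half turn about z gives the same grasp; the last joint's range is limited). The gripper opens to 85 mm and grips with 20 to 120 N. Pads are 22 mm wide; open, the fingers measure 114 mm over their backs; the gripper's body (76 mm by 85 mm) begins 54 mm behind the grasp point. The pads swing forward as they close: fully open they stand 13 mm farther back than shut.
Start: joints at [1.276, 0.507, -0.238, 1.5, 0.126, 1.149, -0.155], TCP at [0.244, -0.575, 0.231] pointing down, gripper open.
Joint ranges: [-3.08, 3.08], [-0.24, 2.05], [-1.43, 1.35], [0, 2.5], [-1.52, 4.66], [0.17, 1.96], [-2.89, 2.89]. Speed limits (rad/s): [2.39, 2.39, 3.14, 3.14, 3.14, 3.14, 3.14].

## Interface

Orientations are given as a unit quaternion [x, y, z, w].
In Python, from rig import manip gives the robot as it stands.
- The arm moves only by the shell command python3 -m inch 'ROWS' [OPENING] [FORCE]. ROWS is JSON, a list of rows, each an object of numbers: "tx", "ty", "tz": the shift along the tool's x, y, z in mm; "yaw": the turn about the tool's z in degrees. In form: [{"tx": .., "ty": .., "tz": .., "yaw": ..}, ...]. A call has 1 to 8 rows; each row shifts and turns the commanded pose from where the row before left it, along the tool's axes as they then stand; what a row does not reach is not made up. A row lasts 1/8 s, in which the tool goes at most 62.5 mm and 10.7 degrees, less where a joint would pass 70% of its speed; a pose out of reach is approached as far as the arm can. A call with a gripper value outside its range is refused whole. OPENING is the opening, from 0 (shut) to 1 (fully open), set as the call begins (- or left out, the last holds). The fingers move at their own pace and stop on an object; FORCE is the grip in N (left out, the last holds). Time passes only in rows, so rows that do not move let the fingers close. It gives the time, the measured TCP pose, the force and the opening at its end, in the units of the state.
- manip.read_state(): the state, without advancing time (a new reading comes with each control period).
- manip.camera(name): name is "scene" or "top"; returns the picture (400x640x3 uint8, red, green, blue); there is no depth.
- manip.calibration(name): a dict with "camera_matrix" (3x3 intrinsics, pixels), "T" (4x4, takes a point from camera to world coordinates). Camera axes: x right, y up, looking along -z (the intrinsics and any distortion apply to the point x, -y, -z); pixel columns grow to the right and rows downward; lengths in m; the calibration is good to about 2 mm. A picture is of the moment at which its call begins. calibration takes no time and is no camera call.
- manip.sign_off(): hands the job in, once; it reports no verdict.
The state is a dict: "time_s": time; "qpos": joint angles; "qd": joint speeds; "tau": joint torques, N m; "tcp_pos": TCP position; "ee_rot": TCP orientation; "wrist_force": force on the tool from outside, world axes, zero at the start; "ft_torque": the same for the moment, N m; "grip_width": finger opening in m.
Only numpy, scipy, OpenCV 4.12 (cv2) and the standard library are available. Lean on these libraries where they do the work, as an engineer would, in place of code of your own. Each camera call takes 0.05 s, during which the arm holds its last target.

## Task

The aluminium cover panel lies on the drying stand with its two studs up. Turn it over and lay it back on the same rails as it lay before, centred and square with its front part overhanging, but with the plain face up and the studs hanging down between the rails. Lower it gently on to the rails, without letting it drop or flop, and do not let the panel fall on the bench or push the cork block or the marker about.

Things in the scene. Friction and masses are not known exactly. Their poses are not given: they have to be found in the camera images.
- panel: Cover panel, loose: aluminium plate 120 (x) x 80 (y) x 5 (z) mm, 0.13 to 0.25 kg; origin at the plate's centre. Own z is the normal of the face with two studs (8 mm thick, 10 mm tall, on the x axis at x = +4 and +38 mm), up at the start; the other face is plain. Own x points to the stand's back stop.
- panel_front (a point): Middle of the panel's front edge (x = -60 mm, at half thickness), the overhanging end, to the robot's left; axes as the panel. The front 40 mm overhang the rails, so a finger can go under them; no stud within 60 mm of this edge. The panel lies loose and can be tipped up about its far edge.
- stand_seat (a point): Middle of the panel's place, on the rails' upper side, 120 mm above the bench; x runs along the rails to the back stop, roughly to the robot's right, z up. Two upright rails along x, with wooden caps 14 mm wide centred at y = +-28 mm (42 mm open between), from x = -20 to +80 mm. Nothing tall stands in front of them.
- stand_stop (a point): Middle of the front face of the back stop across the far ends of the rails, at the height of the rails' upper side; x = +68 mm from stand_seat, so 8 mm of play behind a centred panel. The stop rises 8 mm above the rails and keeps the panel's far edge from sliding away. Axes as stand_seat.
- cork_block: cork sanding block, 112 x 62 x 26 mm, on the bench to the left of the stand. Origin at the centre of its underside. To be left alone.
- marker: white felt marker, 140 mm long, 16 mm thick, between the stand and the robot. Origin at the centre of its underside. To be left alone.
- stand: The drying stand, fixed to the bench: base plate 110 mm wide and 8 mm thick, from x = -35 to +90 mm, with the two rails and the back stop on it. Origin under the middle of the panel's place, on the bench; axes as stand_seat.
Things that resemble listed ones, but are neither listed nor needed, are in the scene too. There is more than one size of the panel; the one meant has the size given above.

How it is judged:
By the outcome, as a careful person would: the job done as asked, in the order asked, and still so for the second after the job is handed in, with the robot touching nothing.
It also fails if it takes over 51 s, if anything falls off the work surface, if the arm or the gripper's body presses on something with over 40 N, if the wrist force passes 120 N, or if a joint passes its speed limit or range.

## Working session

There is one attempt and no reset: what is moved stays moved. The work goes in short steps, Python scripts to look and compute and a shell command to move; the robot and the scene stay as the last step left them, time stands still between calls to the robot, and variables do not carry over. Pictures are saved under pics/ and viewed, and the job is handed in when it is done.

```bash
ls; mkdir -p pics
python3 - <<'E'
from rig import manip
import cv2, numpy as np
print(manip.read_state())
for n in ("scene","top"):
    im=manip.camera(n); cv2.imwrite(f"pics/{n}0.png",im[:,:,::-1]); c=manip.calibration(n); print(n,c)
E
```

```text
pics
{'time_s': 0.0, 'qpos': array([ 1.27549871,  0.50830791, -0.2374931 ,  1.50115038,  0.12571426,
        1.14890447, -0.15478226]), 'qd': array([-3.84840338e-04,  2.21532164e-03,  1.70261402e-03, -5.01041514e-04,
        4.81532271e-04, -5.85415025e-04, -6.83895734e-05]), 'tau': array([-7.78247977e-05, -6.20582557e+01, -2.18648136e+00, -2.49648356e+01,
        1.27992142e-02,  1.20454156e-02,  2.45689796e-05]), 'tcp_pos': array([ 0.24355269, -0.57503612,  0.23044112]), 'ee_rot': array([ 8.33716308e-01, -5.52192289e-01, -7.60565577e-04, -4.63269042e-04]), 'wrist_force': array([-0.11754366,  0.2745562 ,  0.10124444]), 'ft_torque': array([-0.01726578,  0.03087548,  0.02728507]), 'grip_width': 0.08547313358719703}
scene {'camera_matrix': array([[496.74617858,   0.        , 320.33238183],
       [  0.        , 496.74617858, 193.55703595],
       [  0.        ,   0.        ,   1.        ]]), 'T': array([[-6.41113111e-01,  5.35689564e-01, -5.49554973e-01,
        -6.99415084e-04],
       [-7.67201797e-01, -4.65442371e-01,  4.41321654e-01,
         5.77730723e-01],
       [-1.93747655e-02,  7.04556662e-01,  7.09383203e-01,
         7.62559492e-01],
       [ 0.00000000e+00,  0.00000000e+00,  0.00000000e+00,
         1.00000000e+00]])}
top {'camera_matrix': array([[508.13725429,   0.        , 317.54890784],
       [  0.        , 508.13725429, 200.59346121],
       [  0.        ,   0.        ,   1.        ]]), 'T': array([[ 0.0237027 ,  0.99038129, -0.13631981,  0.33327163],
       [-0.9997157 ,  0.02312824, -0.00579658,  0.15810723],
       [-0.00258798,  0.13641845,  0.99064792,  1.15099024],
       [ 0.        ,  0.        ,  0.        ,  1.        ]])}
```

View pics/scene0.png

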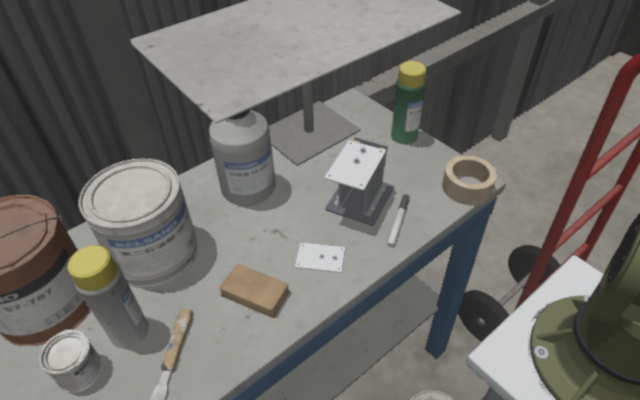

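View pics/top0.png

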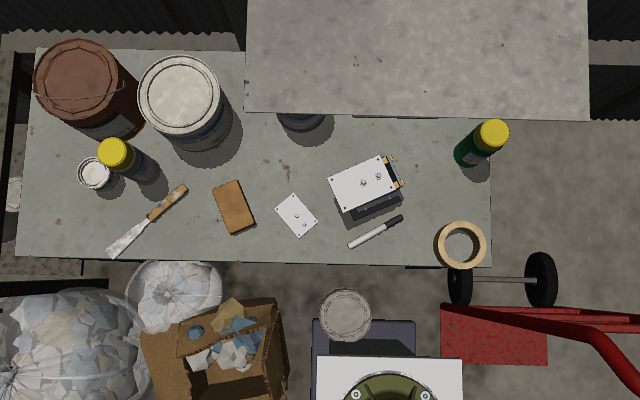

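```bash
cat > h.py <<'E'
from rig import manip
import cv2, numpy as np
from scipy.spatial.transform import Rotation as R
CAL={n:manip.calibration(n) for n in("scene","top")}
def ray(n,u,v):
    K=CAL[n]["camera_matrix"];T=CAL[n]["T"]
    d=np.array([(u-K[0,2])/K[0,0],-(v-K[1,2])/K[1,1],-1.]);return T[:3,3],T[:3,:3]@d
def onz(n,u,v,z):
    o,d=ray(n,u,v);return o+d*(z-o[2])/d[2]
def proj(n,p):
    K=CAL[n]["camera_matrix"];T=CAL[n]["T"]
    c=T[:3,:3].T@(np.asarray(p)-T[:3,3]);return np.array([K[0,2]+K[0,0]*c[0]/-c[2],K[1,2]+K[1,1]*c[1]/c[2]])
def tri(a,b):
    A=[];B=[]
    for n,(u,v) in(("scene",a),("top",b)):
        o,d=ray(n,u,v);d=d/np.linalg.norm(d);P=np.eye(3)-np.outer(d,d);A.append(P);B.append(P@o)
    return np.linalg.lstsq(np.vstack(A),np.hstack(B),rcond=None)[0]
E
python3 - <<'E'
import cv2,numpy as np
from h import *
for n,(x,y,w,h) in dict(scene=(300,110,130,120),top=(310,135,110,100)).items():
    im=cv2.imread(f"pics/{n}0.png"); c=cv2.resize(im[y:y+h,x:x+w],None,fx=6,fy=6,interpolation=cv2.INTER_CUBIC)
    c=c[:600,:800]; cv2.imwrite(f"pics/{n}0c.png",c)
    hsv=cv2.cvtColor(im,cv2.COLOR_BGR2HSV)
    m=((hsv[...,2]>200)&(hsv[...,1]<40)).astype(np.uint8)
    cs,_=cv2.findContours(m,0,1)
    for q in cs:
        if cv2.contourArea(q)>200:
            ap=cv2.approxPolyDP(q,4,True)[:,0]; r=cv2.minAreaRect(q); print(n,cv2.contourArea(q),r,ap.tolist())
            for z in(0.005,0.125): print(z,[onz(n,*p,z)[:2].round(4).tolist() for p in cv2.boxPoints(r)])
E
```

```text
scene 5233.5 ((554.0000610351562, 333.50006103515625), (86.97413635253906, 150.61373901367188), 45.0) [[575, 257], [470, 356], [519, 399], [551, 398], [539, 387], [526, 354], [531, 317], [556, 298], [589, 294], [601, 274]]
0.005 [[0.1445, 0.1609], [0.1497, -0.1664], [0.0103, -0.1232], [0.0253, 0.1697]]
0.125 [[0.1215, 0.227], [0.1259, -0.0485], [0.0086, -0.0121], [0.0212, 0.2343]]
scene 926.0 ((319.65850830078125, 256.57318115234375), (44.72477340698242, 23.301054000854492), 6.34019136428833) [[300, 246], [300, 266], [340, 270], [343, 248]]
0.005 [[0.4693, 0.2634], [0.5102, 0.2252], [0.4441, 0.1674], [0.4063, 0.2076]]
0.125 [[0.3948, 0.3132], [0.4292, 0.281], [0.3737, 0.2324], [0.3419, 0.2662]]
scene 1421.0 ((354.6769104003906, 163.31536865234375), (38.202693939208984, 51.22633743286133), 29.744882583618164) [[348, 142], [326, 176], [363, 187], [383, 150], [365, 146], [362, 155], [362, 145]]
0.005 [[0.6209, 0.0628], [0.7013, -0.087], [0.5973, -0.0972], [0.5291, 0.0475]]
0.125 [[0.5224, 0.1443], [0.5901, 0.0183], [0.5026, 0.0097], [0.4452, 0.1315]]
top 3710.5 ((389.0, 378.0), (42.0, 1
[... 648 characters left out ...]
op 223.5 ((95.60411071777344, 172.36749267578125), (24.544363021850586, 21.286758422851562), 38.1572265625) [[91, 162], [82, 174], [94, 166], [92, 179], [102, 180], [97, 187], [106, 179], [107, 168], [105, 173], [101, 164]]
0.005 [[0.5418, 0.7131], [0.5817, 0.6862], [0.5472, 0.6388], [0.5076, 0.6659]]
0.125 [[0.52, 0.655], [0.5557, 0.6309], [0.5248, 0.5885], [0.4894, 0.6127]]
top 2090.5 ((361.10821533203125, 183.11854553222656), (38.07547378540039, 57.976261138916016), 66.03750610351562) [[379, 155], [328, 177], [343, 212], [395, 188]]
0.005 [[0.5449, 0.1447], [0.6028, 0.0238], [0.5224, -0.0121], [0.4655, 0.1079]]
0.125 [[0.5227, 0.1461], [0.5746, 0.0379], [0.5026, 0.0058], [0.4517, 0.1132]]
```

View crops.

View pics/top0c.png

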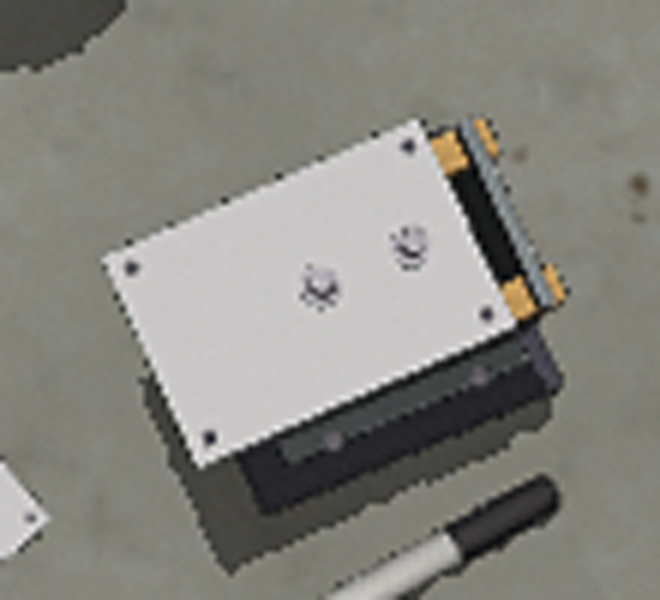

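View pics/scene0c.png

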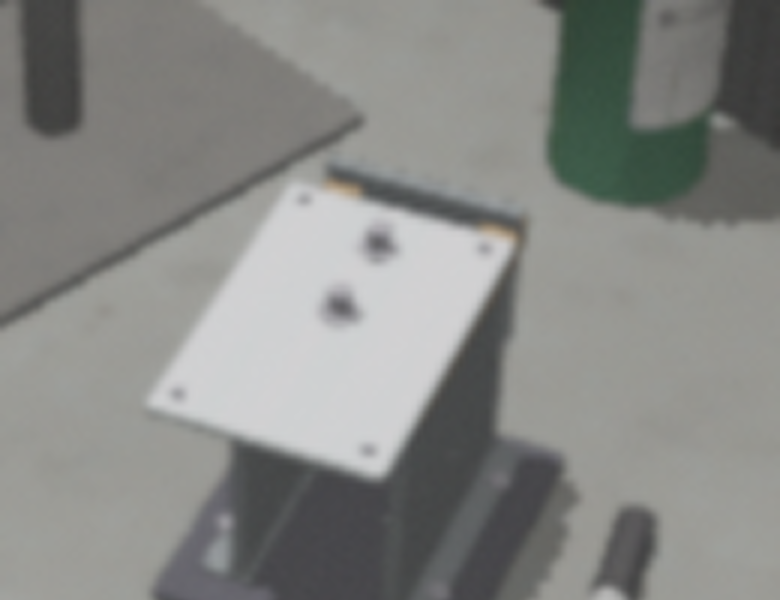

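Run:
```python
from h import *
print("shelf front-left",tri((203,112),(245,110)),"back-left?",tri((135,43),(246,-5)))
for c,t in [((320+(-20)+340/6-0,110+305/6),(310+320/6,135+288/6)),((300+378/6,110+243/6),(310+410/6,135+247/6))]:
    print("stud",tri(c,t))
# panel corner triang
for c,t in [((326,176.5),(327.5,178)),((363.5,188.5),(344,212)),((386,149.5),(396,188.5)),((348.5,140.5),(380,155))]:
    p=tri(c,t); print("corner",p.round(4),onz("scene",*c,.125).round(4),onz("top",*t,.125).round(4))
# stop: top view front-face top edge, ends
for t in [(310+460/6,135+120/6),(310+540/6,135+305/6)]: print("stop top",onz("top",*t,.128).round(4))
for c in [(300+328/6,110+165/6),(300+523/6,110+212/6)]: print("stop scene",onz("scene",*c,.128).round(4))
```

```text
shelf front-left [0.61541541 0.30311708 0.29414297] back-left? [0.81043334 0.30900637 0.33518671]
stud [0.51329559 0.07197291 0.12692209]
stud [0.52822839 0.04128533 0.12629611]
corner [0.5213 0.1445 0.1249] [0.5208 0.1442 0.125 ] [0.5217 0.1448 0.125 ]
corner [0.4534 0.1102 0.1215] [0.4515 0.1133 0.125 ] [0.4523 0.1098 0.125 ]
corner [0.503  0.0041 0.1244] [0.5022 0.0044 0.125 ] [0.5031 0.0044 0.125 ]
corner [0.5739 0.0379 0.1217] [0.5718 0.0412 0.125 ] [0.5724 0.0376 0.125 ]
stop top [0.572  0.0242 0.128 ]
stop top [ 0.5083 -0.0033  0.128 ]
stop scene [0.568 0.028 0.128]
stop scene [ 0.5074 -0.0037  0.128 ]
```

The candidates are the white plate on the bench, top (296,215), which measures about 86x58 mm, and the white plate on the stand, top (361,183), which measures about 120x80 mm, overhangs and sits in front of a stop. The crops confirm the stand plate as the target. There is also a shelf edge at x≈0.615, z≈0.29 to stay clear of.

```bash
python3 -m inch '[{"tx":-20,"ty":-30,"tz":-5},{"tx":-27,"ty":-40,"tz":-5},{"tx":-27,"ty":-40,"tz":-5},{"tx":-27,"ty":-40,"tz":-5},{"tx":-27,"ty":-40,"tz":-5},{"tx":-27,"ty":-40,"tz":-5},{"tx":-27,"ty":-40,"tz":-5},{"tx":-27,"ty":-40,"tz":-5}]' 1 20
cat >> h.py <<'E'
C=np.array([.512,.075]);U=np.array([.4312,-.9023]);V=np.array([.9023,.4312])
def st():
    s=manip.read_state();r=R.from_quat(s["ee_rot"]).as_matrix();p=s["tcp_pos"]
    d=p[:2]-C
    print("t",round(s["time_s"],2),"tcp",p.round(4),"seat xy mm",(1e3*d@U).round(1),(1e3*d@V).round(1),"xang",np.degrees(np.arctan2(r[1,0],r[0,0])).round(2),"zaxis",r[:,2].round(3),"q",s["qpos"].round(2),"F",s["wrist_force"].round(1),"M",s["ft_torque"].round(2),"w",round(1e3*s["grip_width"],1))
    return s,r
def to(p):
    s,r=st();d=np.asarray(p)-s["tcp_pos"];print("need tool mm",(1e3*r.T@d).round(1))
E
python3 -c "
from h import *
to([.4913,.1183,.26])"
```

```text
t 0.1 tcp [ 0.2436 -0.5751  0.2305] seat xy mm 470.9 -522.5 xang -67.04 zaxis [-0.001  0.001 -1.   ] q [ 1.28  0.51 -0.24  1.5   0.13  1.15 -0.15] F [-0.2  0.2 -0.4] M [-0.01  0.02 -0.  ] w 85.2
need tool mm [-541.9 -498.6  -28.6]schema error: expected keys tx, ty, tz, yaw
```

```bash
python3 -m inch '[{"tx":-20,"ty":-30,"tz":-5,"yaw":0},{"tx":-27,"ty":-40,"tz":-5,"yaw":0},{"tx":-27,"ty":-40,"tz":-5,"yaw":0},{"tx":-27,"ty":-40,"tz":-5,"yaw":0},{"tx":-27,"ty":-40,"tz":-5,"yaw":0},{"tx":-27,"ty":-40,"tz":-5,"yaw":0},{"tx":-27,"ty":-40,"tz":-5,"yaw":0},{"tx":-27,"ty":-40,"tz":-5,"yaw":0}]' 1 20
python3 -c "
from h import *
to([.4913,.1183,.26])"
```

```text
time_s: 1.1
tcp_pos: [0.4482, -0.2607, 0.2712]
ee_rot: [0.834, -0.552, -0.0, 0.0]
wrist_force: [0.2, -0.4, 0.2]
grip_width: 0.0853
t 1.1 tcp [ 0.4482 -0.2607  0.2712] seat xy mm 275.3 -202.3 xang -67.04 zaxis [-0.  0. -1.] q [ 0.73  0.32 -0.34  1.71  0.12  1.14 -0.82] F [ 0.2 -0.4  0.2] M [-0.04 -0.04 -0.05] w 85.3
need tool mm [-332.1 -187.5   11.3]
```

```bash
python3 -m inch '[{"tx":0,"ty":0,"tz":0,"yaw":-10},{"tx":0,"ty":0,"tz":0,"yaw":-10.6},{"tx":0,"ty":0,"tz":0,"yaw":-10.6},{"tx":0,"ty":0,"tz":0,"yaw":-10.6},{"tx":0,"ty":0,"tz":0,"yaw":-10.6},{"tx":0,"ty":0,"tz":0,"yaw":-10.6},{"tx":0,"ty":0,"tz":0,"yaw":-10.6},{"tx":0,"ty":0,"tz":0,"yaw":-10.6}]'
python3 -c "
from h import *
to([.4913,.1183,.26])"
```

```text
time_s: 2.1
tcp_pos: [0.4474, -0.262, 0.271]
ee_rot: [0.988, 0.152, -0.0, -0.0]
wrist_force: [0.3, -0.2, -0.9]
grip_width: 0.0854
t 2.1 tcp [ 0.4474 -0.262   0.271 ] seat xy mm 276.3 -203.6 xang 17.51 zaxis [-0.001  0.    -1.   ] q [ 0.96  0.36 -0.67  1.71  0.24  1.16  0.53] F [ 0.3 -0.2 -0.9] M [ 0.04 -0.03  0.01] w 85.4
need tool mm [ 156.3 -349.5   11.1]
```

```bash
python3 -m inch '[{"tx":20,"ty":-45,"tz":0,"yaw":0},{"tx":20,"ty":-45,"tz":0,"yaw":0},{"tx":20,"ty":-45,"tz":0,"yaw":0},{"tx":20,"ty":-45,"tz":5,"yaw":0},{"tx":20,"ty":-45,"tz":5,"yaw":0},{"tx":20,"ty":-45,"tz":5,"yaw":0},{"tx":20,"ty":-45,"tz":5,"yaw":0},{"tx":16,"ty":-34,"tz":5,"yaw":-8}]'
python3 -m inch '[{"tx":0,"ty":0,"tz":0,"yaw":0}]'
python3 - <<'E'
from h import *
to([.4913,.1183,.20])
for n in("scene","top"):
    im=manip.camera(n)[:,:,::-1]; cv2.imwrite(f"pics/{n}1.png",im)
a=cv2.imread("pics/top1.png")[80:280,240:500];b=cv2.imread("pics/scene1.png")[50:250,270:530]
cv2.imwrite("pics/c1.png",cv2.resize(np.hstack([a,b]),(800,308)))
E
```

```text
time_s: 3.1
tcp_pos: [0.4935, 0.1196, 0.2461]
ee_rot: [0.976, 0.22, -0.0, -0.0]
wrist_force: [0.8, 0.2, 0.1]
grip_width: 0.0852
time_s: 3.22
tcp_pos: [0.4932, 0.1207, 0.2459]
ee_rot: [0.975, 0.221, -0.0, -0.001]
wrist_force: [0.1, -0.1, -0.4]
grip_width: 0.0852
t 3.23 tcp [0.4932 0.1207 0.2459] seat xy mm -49.3 2.7 xang 25.54 zaxis [-0.001  0.002 -1.   ] q [ 0.28  0.39 -0.8   1.77  0.3   1.11 -0.18] F [ 0.1 -0.1 -0.4] M [-0.07  0.03  0.02] w 85.2
need tool mm [-2.7  1.4 45.9]
```

View pics/c1.png

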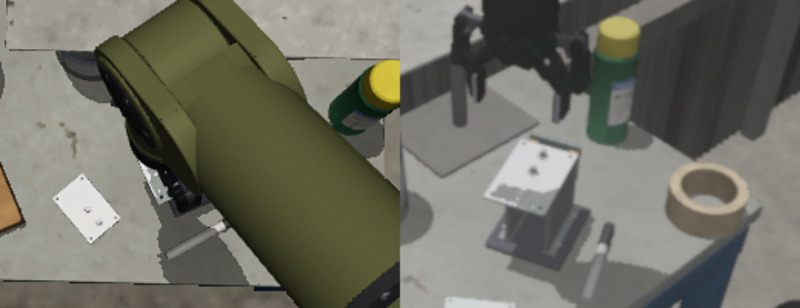

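```bash
python3 -m inch '[{"tx":-2.7,"ty":1.4,"tz":20,"yaw":0},{"tx":0,"ty":0,"tz":30,"yaw":0},{"tx":0,"ty":0,"tz":30,"yaw":0},{"tx":0,"ty":0,"tz":30,"yaw":0},{"tx":0,"ty":0,"tz":0,"yaw":0}]'
python3 - <<'E'
from h import *
to([.4913,.1183,.1075])
for n in("scene","top"):
    im=manip.camera(n)[:,:,::-1]; cv2.imwrite(f"pics/{n}2.png",im)
b=cv2.imread("pics/scene2.png")[90:220,290:430]
cv2.imwrite("pics/c2.png",cv2.resize(b,None,fx=4.5,fy=4.5,interpolation=cv2.INTER_CUBIC))
E
```

```text
time_s: 3.95
tcp_pos: [0.4908, 0.1127, 0.1348]
ee_rot: [0.976, 0.216, -0.002, 0.0]
wrist_force: [-0.3, 1.3, 0.5]
grip_width: 0.0849
t 3.95 tcp [0.4908 0.1127 0.1348] seat xy mm -43.1 -2.9 xang 24.99 zaxis [-0.004 -0.002 -1.   ] q [ 0.22  0.5  -0.73  1.94  0.44  0.86 -0.3 ] F [-0.3  1.3  0.5] M [-0.01  0.03 -0.01] w 84.9
need tool mm [ 2.9 -4.9 27.3]
```

View pics/c2.png

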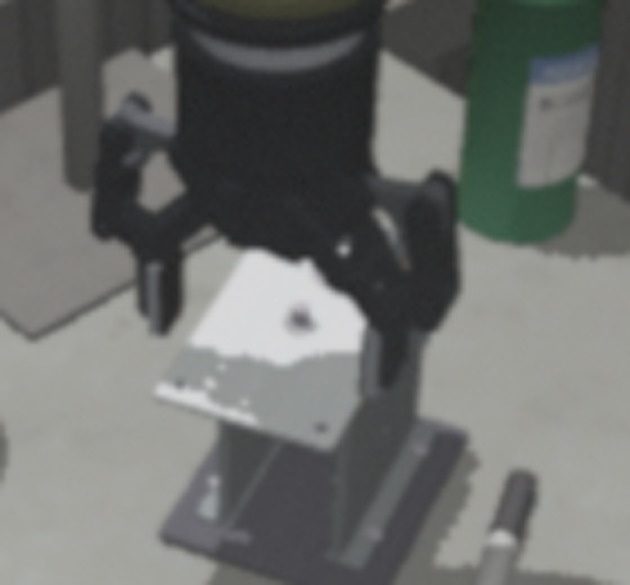

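```bash
python3 -m inch '[{"tx":0,"ty":0,"tz":0,"yaw":0},{"tx":0,"ty":0,"tz":0,"yaw":0}]'
python3 - <<'E'
from h import *
to([.4913,.1183,.1075])
E
```

```text
time_s: 4.3
tcp_pos: [0.4925, 0.115, 0.1372]
ee_rot: [0.976, 0.218, 0.001, 0.0]
wrist_force: [-0.1, -0.8, -0.0]
grip_width: 0.0852
t 4.3 tcp [0.4925 0.115  0.1372] seat xy mm -44.5 -0.4 xang 25.13 zaxis [ 0.002  0.    -1.   ] q [ 0.22  0.5  -0.73  1.94  0.44  0.86 -0.3 ] F [-0.1 -0.8 -0. ] M [ 0.03 -0.03  0.05] w 85.2
need tool mm [ 0.3 -3.5 29.7]
```

```bash
python3 -m inch '[{"tx":0.3,"ty":-3,"tz":0,"yaw":-0.4},{"tx":0,"ty":0,"tz":0,"yaw":0},{"tx":0,"ty":0,"tz":0,"yaw":0}]'
python3 - <<'E'
from h import *
for i in range(3):
    im=manip.camera("scene")[:,:,::-1];to([.4913,.1183,.1075])
cv2.imwrite("pics/scene3.png",im)
b=im[130:200,310:410]
cv2.imwrite("pics/c3.png",cv2.resize(b,None,fx=8,fy=8,interpolation=cv2.INTER_CUBIC))
E
```

```text
time_s: 4.68
tcp_pos: [0.4909, 0.1179, 0.1363]
ee_rot: [0.975, 0.221, 0.0, 0.0]
wrist_force: [0.7, -0.1, 0.3]
grip_width: 0.0853
t 4.72 tcp [0.4909 0.1179 0.1363] seat xy mm -47.8 -0.5 xang 25.57 zaxis [-0. -0. -1.] q [ 0.21  0.5  -0.73  1.94  0.44  0.86 -0.3 ] F [0.8 0.2 0.2] M [ 0.01 -0.01  0.01] w 85.0
need tool mm [ 0.5 -0.2 28.8]
t 4.78 tcp [0.4909 0.1178 0.1363] seat xy mm -47.7 -0.6 xang 25.56 zaxis [-0. -0. -1.] q [ 0.21  0.5  -0.73  1.94  0.44  0.86 -0.3 ] F [0.5 0.  0.2] M [ 0.02 -0.01 -0.  ] w 85.5
need tool mm [ 0.6 -0.3 28.8]
t 4.83 tcp [0.4909 0.1178 0.1363] seat xy mm -47.7 -0.5 xang 25.56 zaxis [-0. -0. -1.] q [ 0.21  0.5  -0.73  1.94  0.44  0.86 -0.3 ] F [ 1.   0.3 -0.3] M [0.02 0.03 0.  ] w 85.5
need tool mm [ 0.5 -0.3 28.8]
```

View pics/c3.png

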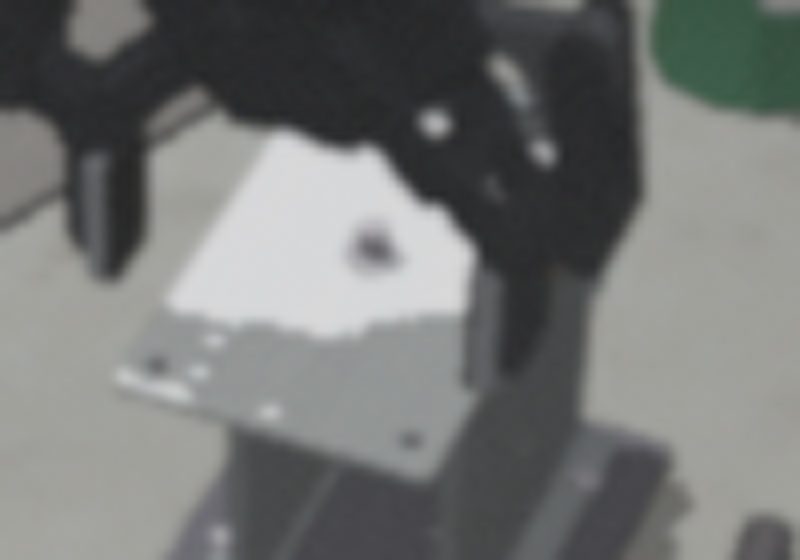

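Run:
```python
from h import *
l=onz("scene",322.5,164.75,.1363)[:2];r=onz("scene",368.1,178.1,.1363)[:2]
for p in(l,r):print(((p-C)@U*1e3).round(1),((p-C)@V*1e3).round(1))
# panel corners in same view
for z in(.125,):
  for q in[(326,176.5),(363.5,188.5),(386,149.5),(348.5,140.5)]:
    p=onz("scene",*q,z)[:2];print("panel",((p-C)@U*1e3).round(1),((p-C)@V*1e3).round(1))
for q in[(327.5,178),(344,212),(396,188.5),(380,155)]:
    p=onz("top",*q,.125)[:2];print("panel top",((p-C)@U*1e3).round(1),((p-C)@V*1e3).round(1))
```

```text
-42.7 52.0
-42.9 -39.7
panel -58.7 37.8
panel -60.6 -38.0
panel 59.5 -39.3
panel 56.3 39.4
panel top -58.8 38.8
panel top -57.2 -38.8
panel top 59.9 -38.4
panel top 59.8 38.3
```

Run:
```python
from h import *
for z in(.143,.149):
  for q in[(323.3,164.9),(368.1,178.1)]:
    p=onz("scene",*q,z)[:2];print(z,((p-C)@U*1e3).round(1),((p-C)@V*1e3).round(1))
```

```text
0.143 -49.2 47.3
0.143 -49.7 -41.9
0.149 -55.3 44.4
0.149 -55.7 -43.9
```

```bash
python3 -m inch '[{"tx":0.4,"ty":0,"tz":9,"yaw":0},{"tx":0,"ty":0,"tz":9,"yaw":0},{"tx":0,"ty":0,"tz":5,"yaw":0},{"tx":0,"ty":0,"tz":4,"yaw":0},{"tx":0,"ty":0,"tz":0,"yaw":0}]'
python3 - <<'E'
from h import *
im=manip.camera("scene")[:,:,::-1];st()
cv2.imwrite("pics/scene4.png",im)
b=im[120:200,310:410]
cv2.imwrite("pics/c4.png",cv2.resize(b,None,fx=7,fy=7,interpolation=cv2.INTER_CUBIC))
E
```

```text
time_s: 5.45
tcp_pos: [0.4911, 0.118, 0.109]
ee_rot: [0.975, 0.221, -0.0, -0.0]
wrist_force: [-0.1, 1.3, -0.4]
grip_width: 0.0854
t 5.5 tcp [0.4913 0.1181 0.1092] seat xy mm -47.8 -0.1 xang 25.57 zaxis [-0.  0. -1.] q [ 0.19  0.54 -0.7   1.97  0.48  0.8  -0.34] F [-0.2 -0.3 -0.1] M [ 0.07 -0.02 -0.02] w 85.1
```

View pics/c4.png

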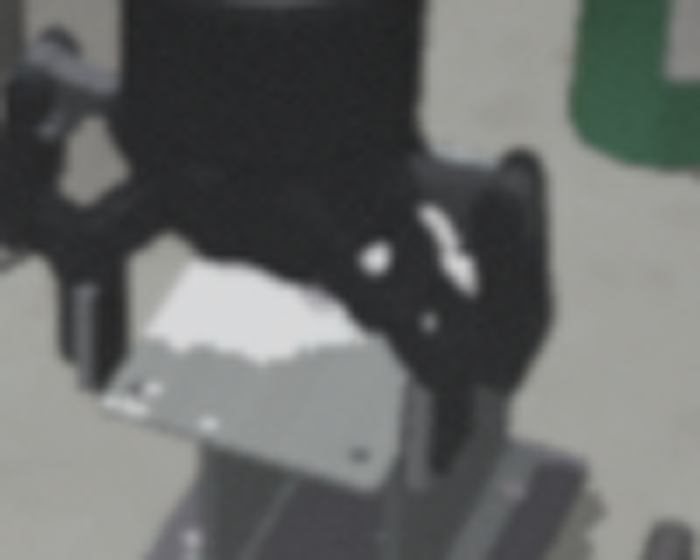

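```bash
python3 -m inch '[{"tx":0,"ty":0,"tz":7,"yaw":0},{"tx":0,"ty":0,"tz":7,"yaw":0},{"tx":0,"ty":0,"tz":0,"yaw":0}]' && python3 -m inch '[{"tx":0,"ty":0,"tz":0,"yaw":0},{"tx":0,"ty":0,"tz":0,"yaw":0},{"tx":0,"ty":0,"tz":0,"yaw":0}]' 0.88 20
python3 - <<'E'
from h import *
im=manip.camera("scene")[:,:,::-1];st()
cv2.imwrite("pics/scene5.png",im)
b=im[120:200,310:410]
cv2.imwrite("pics/c5.png",cv2.resize(b,None,fx=7,fy=7,interpolation=cv2.INTER_CUBIC))
E
```

```text
time_s: 5.88
tcp_pos: [0.4909, 0.1178, 0.0946]
ee_rot: [0.975, 0.221, -0.001, 0.0]
wrist_force: [-0.3, 0.1, -0.1]
grip_width: 0.0855
time_s: 6.25
tcp_pos: [0.4914, 0.1181, 0.0955]
ee_rot: [0.975, 0.221, 0.0, -0.0]
wrist_force: [0.2, -0.1, 0.7]
grip_width: 0.0794
t 6.3 tcp [0.4913 0.1181 0.0954] seat xy mm -47.8 -0.0 xang 25.56 zaxis [ 0.  0. -1.] q [ 0.17  0.56 -0.68  1.99  0.5   0.77 -0.36] F [-0.7  0.8  1.7] M [ 0.05  0.09 -0.05] w 79.1
```

View pics/c5.png

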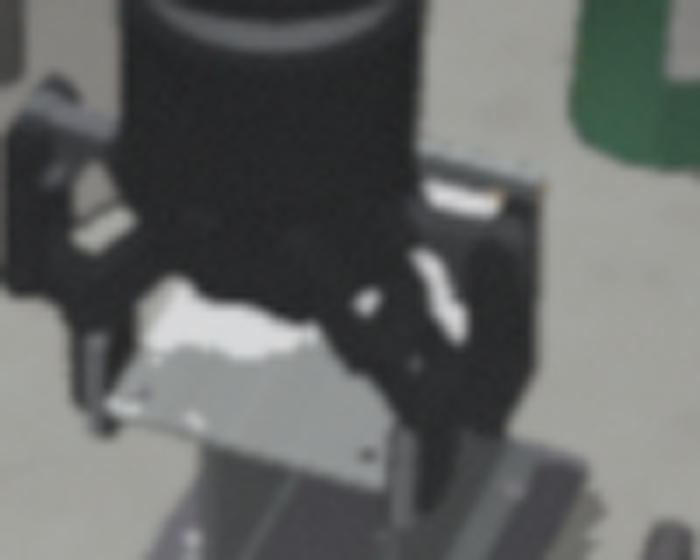

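```bash
python3 -m inch '[{"tx":0,"ty":0,"tz":-6,"yaw":0},{"tx":0,"ty":1,"tz":-8,"yaw":0},{"tx":0,"ty":1,"tz":-7,"yaw":0},{"tx":0,"ty":2,"tz":-7,"yaw":0},{"tx":0,"ty":0,"tz":0,"yaw":0}]'
python3 - <<'E'
from h import *
im=manip.camera("scene")[:,:,::-1];st()
cv2.imwrite("pics/scene6.png",im)
b=im[100:200,300:420]
cv2.imwrite("pics/c6.png",cv2.resize(b,None,fx=6,fy=6,interpolation=cv2.INTER_CUBIC))
E
```

```text
time_s: 6.92
tcp_pos: [0.4935, 0.1142, 0.1239]
ee_rot: [0.975, 0.221, 0.001, 0.0]
wrist_force: [-0.5, -0.5, -2.6]
grip_width: 0.0791
t 6.97 tcp [0.4932 0.1142 0.1236] seat xy mm -43.5 -0.1 xang 25.54 zaxis [ 0.001 -0.    -1.   ] q [ 0.21  0.52 -0.72  1.95  0.46  0.83 -0.31] F [ 0.4  0.3 -1.6] M [0.07 0.04 0.06] w 79.5
```

View pics/c6.png

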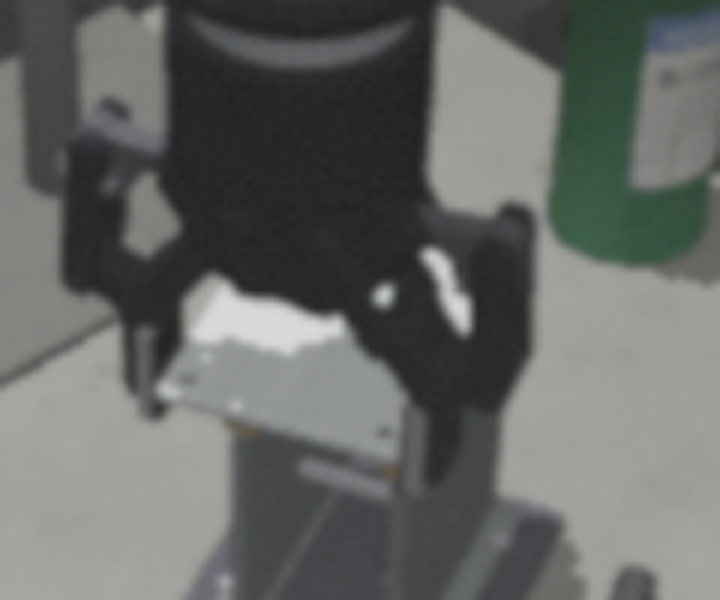

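```bash
python3 -m inch '[{"tx":0,"ty":0,"tz":12,"yaw":0},{"tx":0,"ty":0,"tz":12,"yaw":0},{"tx":0,"ty":1,"tz":3,"yaw":0},{"tx":0,"ty":2,"tz":0,"yaw":0},{"tx":0,"ty":1,"tz":0,"yaw":0},{"tx":0,"ty":0,"tz":0,"yaw":0}]'
python3 -c "
from h import *
manip.camera('top');st()"
python3 -m inch '[{"tx":0,"ty":2,"tz":0,"yaw":0},{"tx":0,"ty":0,"tz":0,"yaw":0}]'
python3 -c "
from h import *
manip.camera('top');s,r=st();print(r.T@s['wrist_force'])"
```

```text
time_s: 7.72
tcp_pos: [0.495, 0.1108, 0.0964]
ee_rot: [0.975, 0.221, 0.0, -0.0]
wrist_force: [-0.5, 1.1, -2.0]
grip_width: 0.0793
t 7.78 tcp [0.495  0.1108 0.0964] seat xy mm -39.7 0.1 xang 25.55 zaxis [ 0.  0. -1.] q [ 0.19  0.56 -0.69  1.98  0.5   0.78 -0.34] F [ 0.4  1.  -0.5] M [ 0.24  0.09 -0.03] w 79.5
time_s: 8.02
tcp_pos: [0.4951, 0.1106, 0.0964]
ee_rot: [0.975, 0.222, 0.0, -0.001]
wrist_force: [-3.0, 6.3, -2.2]
grip_width: 0.0789
t 8.07 tcp [0.495  0.1107 0.0964] seat xy mm -39.5 0.1 xang 25.61 zaxis [-0.     0.002 -1.   ] q [ 0.19  0.56 -0.69  1.98  0.5   0.78 -0.34] F [-2.6  6.1 -2. ] M [ 1.21  0.6  -0.21] w 79.0
[ 0.27337656 -6.65641758  2.00769343]
```

```bash
python3 -m inch '[{"tx":0,"ty":2,"tz":0,"yaw":0},{"tx":0,"ty":0,"tz":-3,"yaw":0},{"tx":0,"ty":0.3,"tz":-4,"yaw":0},{"tx":0,"ty":0.6,"tz":-4,"yaw":0},{"tx":0,"ty":0.6,"tz":-4,"yaw":0},{"tx":0,"ty":0,"tz":0,"yaw":0}]'
python3 - <<'E'
from h import *
im=manip.camera("scene")[:,:,::-1];s,r=st();print(r.T@s['wrist_force'],r.T@s['ft_torque'])
cv2.imwrite("pics/scene7.png",im)
b=im[100:200,300:420]
cv2.imwrite("pics/c7.png",cv2.resize(b,None,fx=6,fy=6,interpolation=cv2.INTER_CUBIC))
E
```

```text
time_s: 8.82
tcp_pos: [0.4975, 0.1084, 0.112]
ee_rot: [0.975, 0.222, 0.001, -0.002]
wrist_force: [-0.6, 8.9, -1.4]
grip_width: 0.0795
t 8.88 tcp [0.4975 0.1084 0.1119] seat xy mm -36.4 1.3 xang 25.67 zaxis [ 0.002  0.004 -1.   ] q [ 0.21  0.54 -0.71  1.96  0.47  0.81 -0.31] F [ 0.3  7.1 -2.1] M [1.66 0.23 0.06] w 79.3
[ 3.31693274 -6.29945572  2.16514364] [ 1.59487003  0.51658342 -0.05293588]
```

View pics/c7.png

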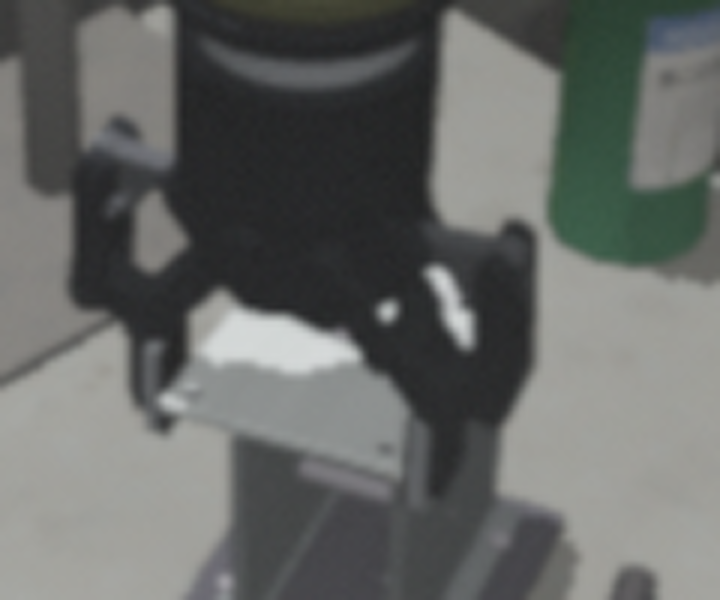

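Run:
```python
from h import *
im=manip.camera("top")[:,:,::-1]
cv2.imwrite("pics/top7.png",im)
b=im[130:240,300:420]
b=np.hstack([cv2.resize(b,None,fx=3.3,fy=3.3,interpolation=cv2.INTER_CUBIC),cv2.resize(cv2.imread("pics/scene7.png")[110:220,300:420],None,fx=3.3,fy=3.3,interpolation=cv2.INTER_CUBIC)])
cv2.imwrite("pics/c7t.png",b)
```

```text
(no output)
```

View pics/c7t.png

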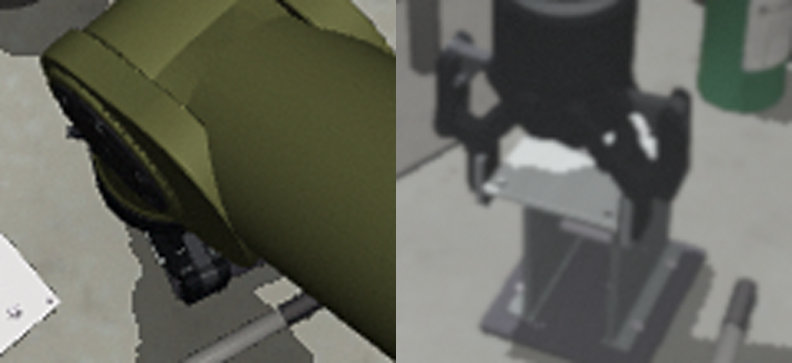

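```bash
python3 -m inch '[{"tx":0,"ty":0.5,"tz":-5,"yaw":0},{"tx":0,"ty":1,"tz":-5,"yaw":0},{"tx":0,"ty":1.2,"tz":-5,"yaw":0},{"tx":0,"ty":1.5,"tz":-5,"yaw":0},{"tx":0,"ty":0,"tz":0,"yaw":0}]'
python3 - <<'E'
from h import *
im=manip.camera("scene")[:,:,::-1];s,r=st();print(r.T@s['wrist_force'],r.T@s['ft_torque'])
cv2.imwrite("pics/scene8.png",im)
b=im[100:200,300:420]
cv2.imwrite("pics/c8.png",cv2.resize(b,None,fx=6,fy=6,interpolation=cv2.INTER_CUBIC))
E
```

```text
time_s: 9.55
tcp_pos: [0.4992, 0.1024, 0.1318]
ee_rot: [0.975, 0.221, 0.001, -0.0]
wrist_force: [0.6, 5.3, -1.4]
grip_width: 0.0792
t 9.6 tcp [0.4992 0.1024 0.1316] seat xy mm -30.2 0.3 xang 25.56 zaxis [ 0.001  0.001 -1.   ] q [ 0.24  0.51 -0.73  1.94  0.45  0.86 -0.28] F [-0.4  5.9 -2.4] M [1.25 0.   0.1 ] w 79.4
[ 2.14675371 -5.52738568  2.41943111] [ 1.12782465  0.53442324 -0.09516205]
```

View pics/c8.png

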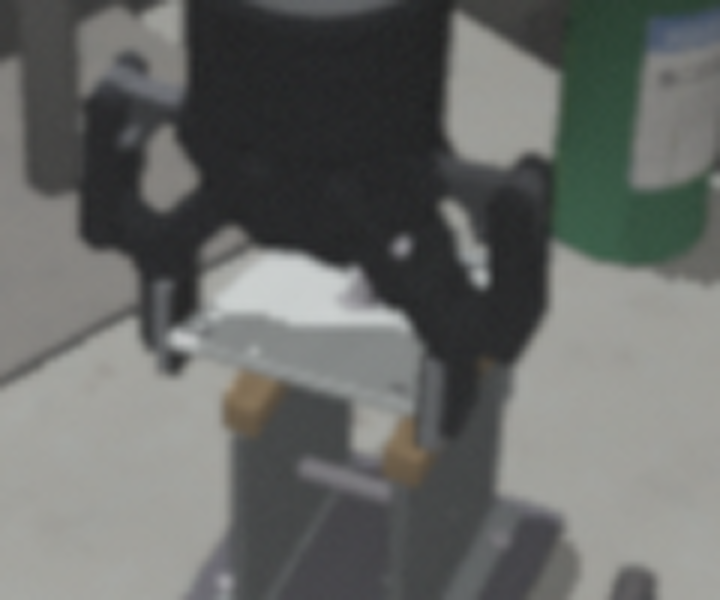

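```bash
python3 - <<'E'
from h import *
s,r=st()
g=np.array([s["tcp_pos"][0],s["tcp_pos"][1],s["tcp_pos"][2]+.0295])
for th in(0,5,10,15,20,25):
    t=np.radians(th);d=np.array([U[0]*np.cos(t),U[1]*np.cos(t),-np.sin(t)])
    f=g-.012*d;v=np.array([*V,0])
    P=[proj("scene",f+.04*v),proj("scene",f-.04*v),proj("scene",f+.04*v+.12*d),proj("scene",f-.04*v+.12*d)]
    q=[((p-[300,100])*6).round(0).tolist() for p in P];print(th,q,(P[0]-P[2])[1]/(P[2]-P[0])[0])
E
python3 - <<'E'
import cv2
b=cv2.imread("pics/scene8.png")[125:175,315:385]
cv2.imwrite("pics/c8b.png",cv2.resize(b,None,fx=11,fy=11,interpolation=cv2.INTER_NEAREST))
E
```

```text
t 9.6 tcp [0.4992 0.1024 0.1316] seat xy mm -30.2 0.3 xang 25.56 zaxis [ 0.001  0.001 -1.   ] q [ 0.24  0.51 -0.73  1.94  0.45  0.86 -0.28] F [-0.4  5.9 -2.4] M [1.25 0.   0.1 ] w 79.4
0 [[169.0, 337.0], [414.0, 407.0], [315.0, 120.0], [544.0, 178.0]] 1.4866759220411594
5 [[169.0, 335.0], [414.0, 404.0], [314.0, 143.0], [542.0, 202.0]] 1.319433320897375
10 [[169.0, 332.0], [414.0, 401.0], [312.0, 168.0], [538.0, 227.0]] 1.149939585917788
15 [[170.0, 329.0], [415.0, 398.0], [309.0, 193.0], [534.0, 252.0]] 0.9754805747752219
20 [[170.0, 326.0], [415.0, 395.0], [305.0, 218.0], [529.0, 278.0]] 0.793021693480724
25 [[170.0, 323.0], [416.0, 392.0], [301.0, 245.0], [523.0, 305.0]] 0.5989827130227555
```

View pics/c8b.png

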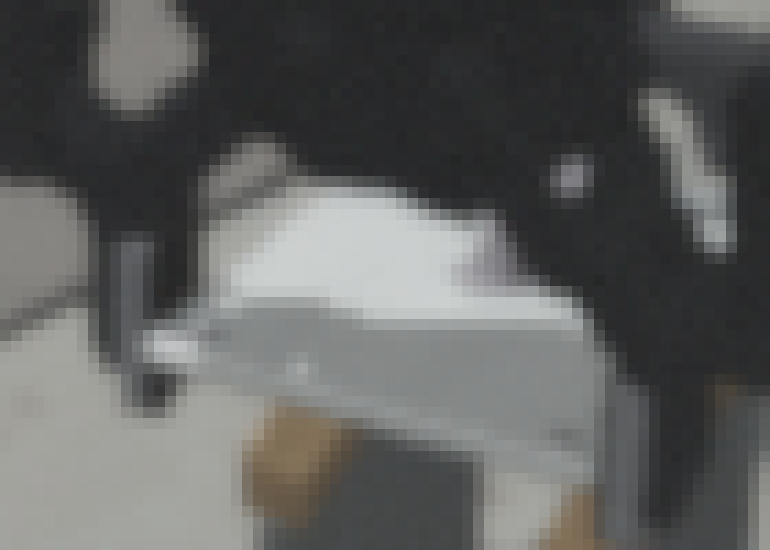

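```bash
python3 -m inch '[{"tx":0,"ty":2.8,"tz":-6.7,"yaw":0},{"tx":0,"ty":3.2,"tz":-6.6,"yaw":0},{"tx":0,"ty":3.7,"tz":-6.3,"yaw":0},{"tx":0,"ty":4.1,"tz":-6.1,"yaw":0},{"tx":0,"ty":0,"tz":0,"yaw":0}]'
python3 - <<'E'
from h import *
im=manip.camera("scene")[:,:,::-1];s,r=st();print(r.T@s['wrist_force'],r.T@s['ft_torque'])
cv2.imwrite("pics/scene9.png",im)
b=im[90:190,300:420]
cv2.imwrite("pics/c9.png",cv2.resize(b,None,fx=6,fy=6,interpolation=cv2.INTER_CUBIC))
E
```

```text
time_s: 10.22
tcp_pos: [0.505, 0.0889, 0.1573]
ee_rot: [0.975, 0.221, -0.0, 0.0]
wrist_force: [-0.9, 2.7, -1.6]
grip_width: 0.079
t 10.28 tcp [0.5049 0.089  0.1571] seat xy mm -15.7 -0.4 xang 25.51 zaxis [-0.    -0.001 -1.   ] q [ 0.28  0.49 -0.75  1.9   0.41  0.92 -0.22] F [-1.   2.8 -1.3] M [0.65 0.11 0.02] w 79.4
[ 0.30790245 -3.00848083  1.31495738] [ 0.63303315  0.17833487 -0.02050265]
```

View pics/c9.png

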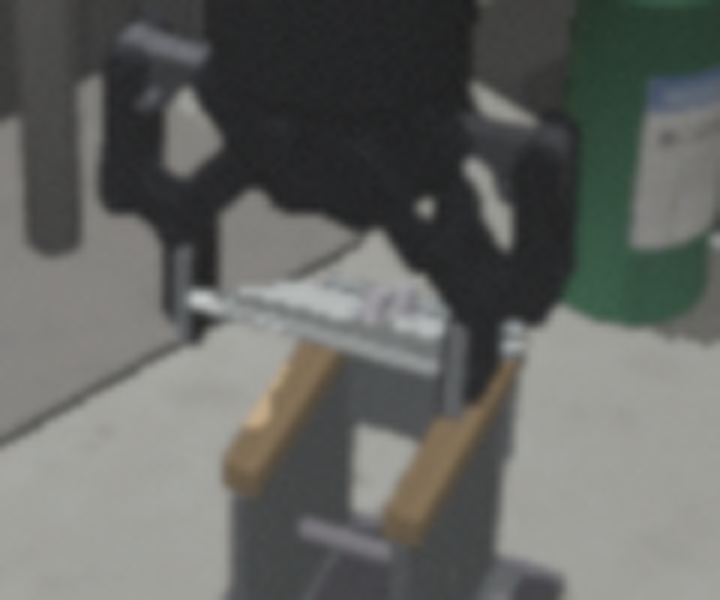

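```bash
python3 -m inch '[{"tx":0,"ty":5,"tz":-5.8,"yaw":0},{"tx":0,"ty":5,"tz":-5.4,"yaw":0},{"tx":0,"ty":5.3,"tz":-5.1,"yaw":0},{"tx":0,"ty":5.6,"tz":-4.7,"yaw":0},{"tx":0,"ty":6,"tz":-4.4,"yaw":0},{"tx":0,"ty":0,"tz":0,"yaw":0}]'
python3 - <<'E'
from h import *
im=manip.camera("scene")[:,:,::-1];s,r=st();print(r.T@s['wrist_force'],r.T@s['ft_torque'])
cv2.imwrite("pics/scene10.png",im)
b=im[80:180,300:420]
cv2.imwrite("pics/c10.png",cv2.resize(b,None,fx=6,fy=6,interpolation=cv2.INTER_CUBIC))
E
```

```text
time_s: 11.02
tcp_pos: [0.5167, 0.0646, 0.1827]
ee_rot: [0.975, 0.221, 0.0, 0.0]
wrist_force: [-2.1, 2.2, -2.0]
grip_width: 0.0794
t 11.07 tcp [0.5166 0.0647 0.1825] seat xy mm 11.3 -0.3 xang 25.52 zaxis [ 0.    -0.001 -1.   ] q [ 0.34  0.47 -0.76  1.84  0.39  0.98 -0.14] F [-0.7  0.5 -1. ] M [0.35 0.2  0.01] w 79.3
[-0.34970381 -0.77668627  1.01581768] [ 0.40143695 -0.03013457 -0.01127111]
```

View pics/c10.png

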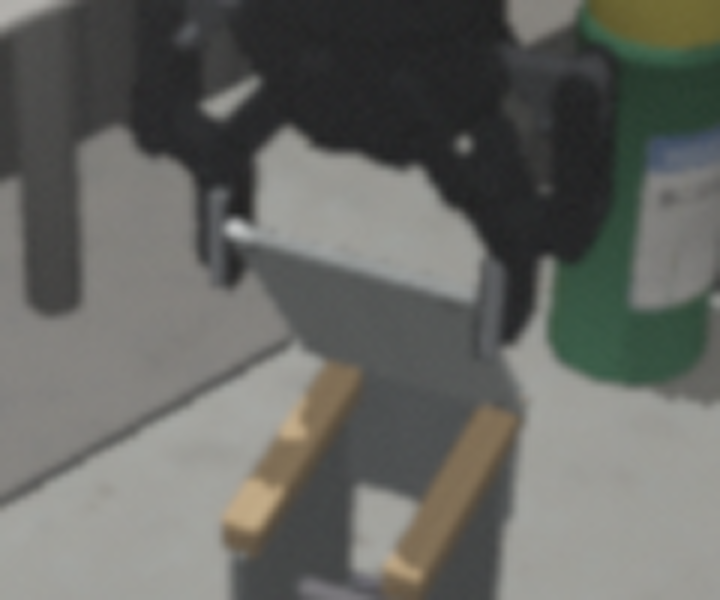

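```bash
python3 -m inch '[{"tx":0,"ty":-4,"tz":-12,"yaw":0},{"tx":0,"ty":-20,"tz":0,"yaw":0},{"tx":0,"ty":-28,"tz":0,"yaw":0},{"tx":0,"ty":-28,"tz":0,"yaw":0},{"tx":0,"ty":-22,"tz":0,"yaw":0},{"tx":0,"ty":0,"tz":10,"yaw":0},{"tx":0,"ty":0,"tz":10,"yaw":0},{"tx":0,"ty":0,"tz":0,"yaw":0}]'
python3 - <<'E'
from h import *
im=manip.camera("scene")[:,:,::-1];s,r=st();print(r.T@s['wrist_force'],r.T@s['ft_torque'])
cv2.imwrite("pics/scene11.png",im)
b=im[80:200,270:390]
cv2.imwrite("pics/c11.png",cv2.resize(b,None,fx=5,fy=5,interpolation=cv2.INTER_CUBIC))
E
```

```text
time_s: 12.08
tcp_pos: [0.4721, 0.1563, 0.1732]
ee_rot: [0.975, 0.221, -0.001, 0.0]
wrist_force: [0.4, 0.2, -1.1]
grip_width: 0.0794
t 12.12 tcp [0.4724 0.1565 0.1737] seat xy mm -90.6 -0.6 xang 25.5 zaxis [-0.001 -0.001 -1.   ] q [ 0.16  0.45 -0.77  1.91  0.38  0.94 -0.34] F [-0.1  0.4 -2.3] M [0.02 0.   0.  ] w 79.3
[ 0.0917978  -0.44623541  2.2823045 ] [ 0.01819663  0.00465399 -0.00106051]
```

View pics/c11.png

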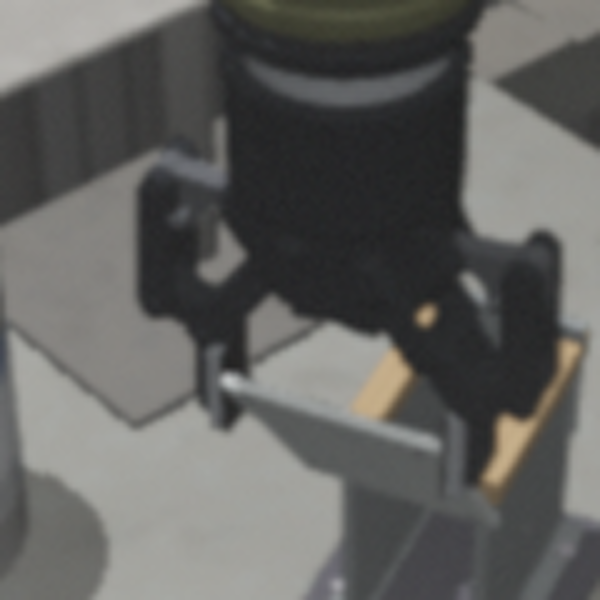

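```bash
python3 -m inch '[{"tx":0,"ty":4,"tz":6,"yaw":0},{"tx":0,"ty":8,"tz":0,"yaw":0},{"tx":0,"ty":8,"tz":-4,"yaw":0},{"tx":0,"ty":8,"tz":-4,"yaw":0},{"tx":0,"ty":8,"tz":-3,"yaw":0},{"tx":0,"ty":8,"tz":-3,"yaw":0},{"tx":0,"ty":8,"tz":-1,"yaw":0},{"tx":0,"ty":0,"tz":0,"yaw":0}]'
python3 - <<'E'
from h import *
im=manip.camera("scene")[:,:,::-1];s,r=st();print(r.T@s['wrist_force'],r.T@s['ft_torque'])
cv2.imwrite("pics/scene12.png",im)
b=im[80:200,270:390]
cv2.imwrite("pics/c12.png",cv2.resize(b,None,fx=5,fy=5,interpolation=cv2.INTER_CUBIC))
E
```

```text
time_s: 13.12
tcp_pos: [0.4956, 0.1099, 0.1836]
ee_rot: [0.975, 0.221, 0.0, 0.0]
wrist_force: [-1.2, 2.8, -0.8]
grip_width: 0.0794
t 13.18 tcp [0.4955 0.1101 0.1835] seat xy mm -38.8 0.2 xang 25.53 zaxis [ 0.001  0.    -1.   ] q [ 0.26  0.45 -0.77  1.87  0.38  0.97 -0.23] F [ 0.5  1.7 -1.3] M [0.46 0.08 0.04] w 79.5
[ 1.19892976 -1.29817414  1.3189012 ] [ 0.45421314  0.12393122 -0.04206974]
```

View pics/c12.png

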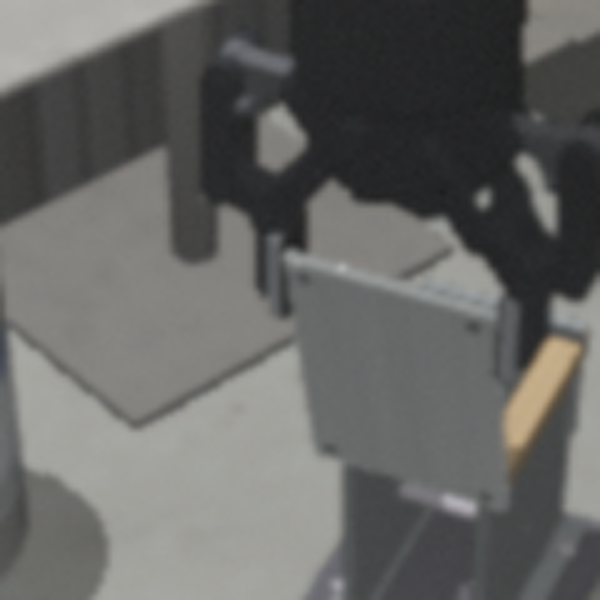

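```bash
python3 -m inch '[{"tx":0,"ty":9,"tz":-0.5,"yaw":0},{"tx":0,"ty":9,"tz":0,"yaw":0},{"tx":0,"ty":9,"tz":0.5,"yaw":0},{"tx":0,"ty":9,"tz":1.5,"yaw":0},{"tx":0,"ty":9,"tz":2.5,"yaw":0},{"tx":0,"ty":9,"tz":3,"yaw":0},{"tx":0,"ty":9,"tz":4,"yaw":0},{"tx":0,"ty":0,"tz":0,"yaw":0}]'
python3 - <<'E'
from h import *
im=manip.camera("scene")[:,:,::-1];s,r=st();print(r.T@s['wrist_force'],r.T@s['ft_torque'])
cv2.imwrite("pics/scene13.png",im)
b=im[80:200,270:390]
cv2.imwrite("pics/c13.png",cv2.resize(b,None,fx=5,fy=5,interpolation=cv2.INTER_CUBIC))
E
```

```text
time_s: 14.18
tcp_pos: [0.5224, 0.0522, 0.1718]
ee_rot: [0.975, 0.22, -0.0, 0.0]
wrist_force: [-0.3, 2.6, -0.4]
grip_width: 0.0789
t 14.22 tcp [0.5221 0.0529 0.1721] seat xy mm 24.3 -0.4 xang 25.51 zaxis [-0.001 -0.    -1.   ] q [ 0.36  0.49 -0.76  1.85  0.4   0.97 -0.13] F [-1.   1.2 -0.3] M [0.32 0.15 0.  ] w 79.1
[-0.37606222 -1.54380315  0.3164383 ] [ 0.35014311  0.0040975  -0.00119917]
```

View pics/c13.png

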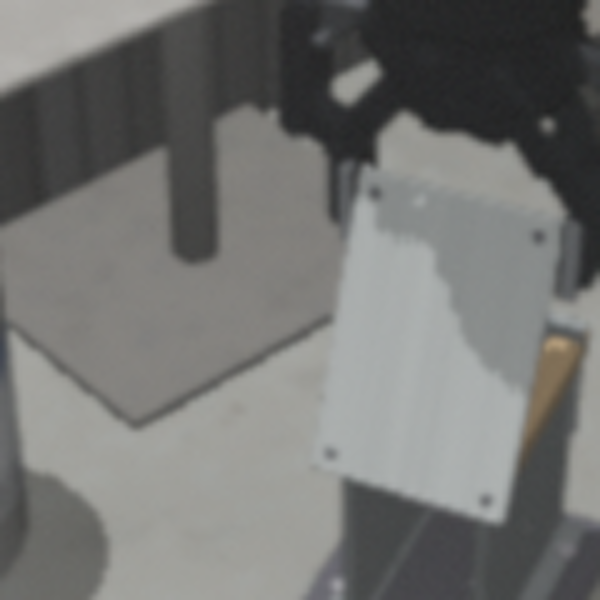

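```bash
python3 -m inch '[{"tx":0,"ty":0,"tz":-15,"yaw":0},{"tx":0,"ty":0,"tz":-25,"yaw":0},{"tx":0,"ty":-10,"tz":-20,"yaw":0},{"tx":0,"ty":-20,"tz":-5,"yaw":0},{"tx":0,"ty":-15,"tz":0,"yaw":0},{"tx":0,"ty":0,"tz":0,"yaw":-4},{"tx":0,"ty":0,"tz":0,"yaw":-8},{"tx":0,"ty":0,"tz":0,"yaw":-10}]'
python3 -m inch '[{"tx":0,"ty":0,"tz":0,"yaw":-10},{"tx":0,"ty":0,"tz":0,"yaw":-10},{"tx":0,"ty":0,"tz":0,"yaw":-10},{"tx":0,"ty":0,"tz":0,"yaw":-10},{"tx":0,"ty":0,"tz":0,"yaw":-10},{"tx":0,"ty":0,"tz":0,"yaw":-10},{"tx":0,"ty":0,"tz":0,"yaw":-10},{"tx":0,"ty":0,"tz":0,"yaw":-10}]'
python3 - <<'E'
from h import *
im=manip.camera("scene")[:,:,::-1];s,r=st();print(r.T@s['wrist_force'],r.T@s['ft_torque'])
cv2.imwrite("pics/scene14.png",im)
b=im[0:300,170:570]
cv2.imwrite("pics/c14.png",cv2.resize(b,None,fx=2,fy=2,interpolation=cv2.INTER_CUBIC))
E
```

```text
time_s: 15.22
tcp_pos: [0.5018, 0.0949, 0.2367]
ee_rot: [0.914, 0.406, -0.001, 0.0]
wrist_force: [0.5, -0.9, -3.0]
grip_width: 0.0792
time_s: 16.23
tcp_pos: [0.5019, 0.0947, 0.2367]
ee_rot: [0.439, 0.899, -0.0, -0.0]
wrist_force: [-0.4, -0.3, -1.8]
grip_width: 0.0791
t 16.27 tcp [0.502  0.0944 0.2364] seat xy mm -21.8 -0.6 xang 128.39 zaxis [-0.001 -0.    -1.   ] q [ 0.57  0.59 -1.31  1.78  0.6   1.25  1.34] F [ 0.2 -0.9 -2.4] M [ 0.   -0.02  0.01] w 79.2
[-0.8376216  -0.38071973  2.40073145] [-0.01933757 -0.01418077 -0.01123158]
```

View pics/c14.png

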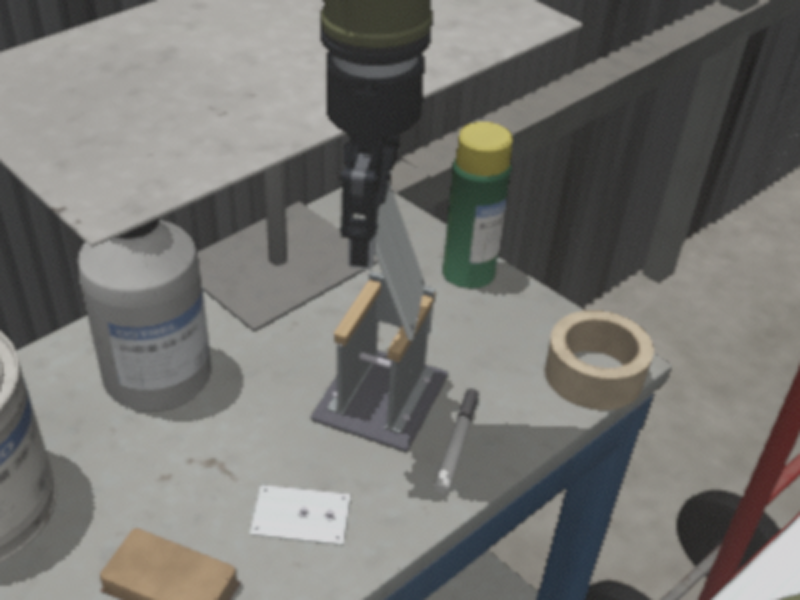

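```bash
python3 -m inch '[{"tx":0,"ty":0,"tz":0,"yaw":-10},{"tx":0,"ty":0,"tz":0,"yaw":-10},{"tx":0,"ty":0,"tz":0,"yaw":-10},{"tx":0,"ty":0,"tz":0,"yaw":-10},{"tx":0,"ty":0,"tz":0,"yaw":-10},{"tx":0,"ty":0,"tz":0,"yaw":-10},{"tx":0,"ty":0,"tz":0,"yaw":-10},{"tx":0,"ty":0,"tz":0,"yaw":-7}]'
python3 - <<'E'
from h import *
im=manip.camera("scene")[:,:,::-1];s,r=st();print(r.T@s['wrist_force'],r.T@s['ft_torque'])
cv2.imwrite("pics/scene15.png",im)
b=im[70:190,270:390]
cv2.imwrite("pics/c15.png",cv2.resize(b,None,fx=5,fy=5,interpolation=cv2.INTER_CUBIC))
E
```

```text
time_s: 17.27
tcp_pos: [0.5021, 0.0947, 0.2367]
ee_rot: [-0.214, 0.977, -0.0, -0.001]
wrist_force: [0.1, 1.1, -1.9]
grip_width: 0.0791
t 17.32 tcp [0.5021 0.0946 0.2367] seat xy mm -22.0 -0.5 xang -154.97 zaxis [-0.001 -0.    -1.   ] q [ 0.6   0.64 -1.41  1.78  0.66  1.31  2.61] F [-0.6  0.4 -2.9] M [0.09 0.04 0.01] w 79.3
[0.37632252 0.62492196 2.90646628] [-0.10346318 -0.0021018  -0.01476295]
```

View pics/c15.png

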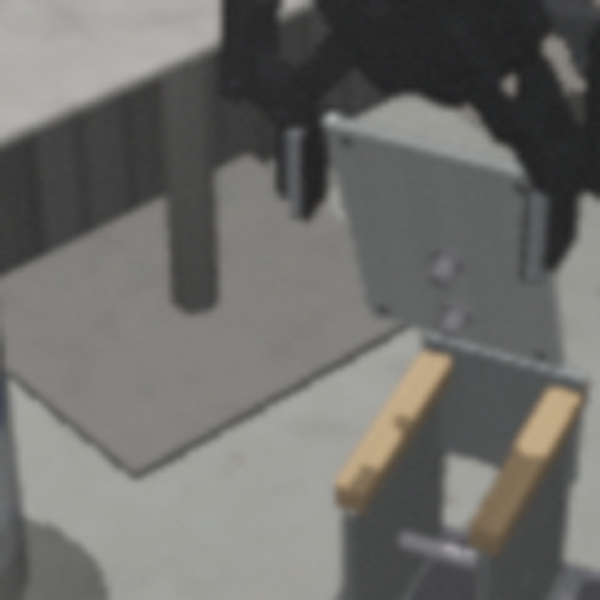

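```bash
cat >> h.py <<'E'
def vplane(n,u,v,off):  # hit plane V.(p-C)=off -> seat x mm, z mm
    o,d=ray(n,u,v);t=(off-(o[:2]-C)@V)/(d[:2]@V);p=o+t*d;return round(1e3*(p[:2]-C)@U,1),round(1e3*p[2],1)
E
python3 - <<'E'
from h import *
st()
k=lambda x,y:(270+x/5,70+y/5)
print("lower L/R",vplane("scene",*k(375,312),.04),vplane("scene",*k(558,362),-.04))
print("upper L/R",vplane("scene",*k(330,118),.04),vplane("scene",*k(527,180),-.04))
E
```

```text
t 17.32 tcp [0.5021 0.0946 0.2367] seat xy mm -22.0 -0.5 xang -154.97 zaxis [-0.001 -0.    -1.   ] q [ 0.6   0.64 -1.41  1.78  0.66  1.31  2.61] F [-0.6  0.4 -2.9] M [0.09 0.04 0.01] w 79.3
lower L/R (np.float64(37.9), np.float64(158.8)) (np.float64(22.3), np.float64(171.3))
upper L/R (np.float64(-7.3), np.float64(275.9)) (np.float64(-31.1), np.float64(287.7))
```

```bash
python3 -m inch '[{"tx":0,"ty":-8,"tz":0,"yaw":-0.5},{"tx":0,"ty":-12,"tz":5,"yaw":0},{"tx":0,"ty":-10,"tz":10,"yaw":0},{"tx":0,"ty":0,"tz":10,"yaw":0},{"tx":0,"ty":0,"tz":10,"yaw":0},{"tx":0,"ty":0,"tz":0,"yaw":0}]'
python3 - <<'E'
from h import *
im=manip.camera("scene")[:,:,::-1];s,r=st();print(r.T@s['wrist_force'],r.T@s['ft_torque'])
cv2.imwrite("pics/scene16.png",im)
b=im[70:190,270:390]
cv2.imwrite("pics/c16.png",cv2.resize(b,None,fx=5,fy=5,interpolation=cv2.INTER_CUBIC))
E
```

```text
time_s: 18.08
tcp_pos: [0.5147, 0.067, 0.2015]
ee_rot: [-0.217, 0.976, 0.0, -0.001]
wrist_force: [0.3, -0.5, -2.5]
grip_width: 0.0791
t 18.12 tcp [0.515  0.0673 0.2021] seat xy mm 8.2 -0.6 xang -154.89 zaxis [-0.001  0.    -1.   ] q [ 0.62  0.69 -1.38  1.81  0.72  1.26  2.62] F [-0.5 -1.1 -2.5] M [ 0.05  0.01 -0.  ] w 79.2
[ 0.94344953 -0.7226017   2.51105721] [-0.04847324 -0.01440069  0.00287025]
```

View pics/c16.png

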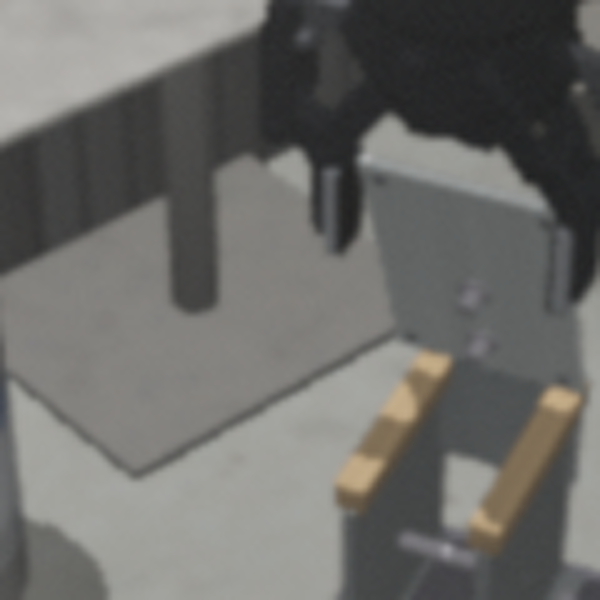

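```bash
python3 -m inch '[{"tx":0,"ty":0,"tz":4,"yaw":-0.4},{"tx":0,"ty":0,"tz":3,"yaw":0},{"tx":0,"ty":0,"tz":3,"yaw":0},{"tx":0,"ty":0,"tz":0,"yaw":0}]'
python3 - <<'E'
from h import *
manip.camera("top")
s,r=st();print(r.T@s['wrist_force'],r.T@s['ft_torque'])
k=lambda x,y:(270+x/5,70+y/5)
print("lower L/R",vplane("scene",*k(395,335),.04),vplane("scene",*k(583,388),-.04))
E
```

```text
time_s: 18.62
tcp_pos: [0.5152, 0.0669, 0.1922]
ee_rot: [-0.22, 0.975, -0.0, -0.0]
wrist_force: [0.0, -0.4, -2.8]
grip_width: 0.079
t 18.68 tcp [0.5153 0.067  0.1923] seat xy mm 8.7 -0.5 xang -154.54 zaxis [-0.  0. -1.] q [ 0.62  0.7  -1.37  1.83  0.73  1.25  2.62] F [ 0.3 -0.4 -1.7] M [-0.01 -0.01  0.  ] w 79.3
[-0.07614717 -0.53164116  1.70150022] [ 0.012456   -0.00370797 -0.00345159]
lower L/R (np.float64(60.0), np.float64(131.0)) (np.float64(59.8), np.float64(129.9))
```

```bash
python3 -m inch '[{"tx":0,"ty":0,"tz":2,"yaw":0},{"tx":0,"ty":0,"tz":2,"yaw":0},{"tx":0,"ty":0,"tz":0,"yaw":0}]'
python3 -c "
from h import *
manip.camera('top');s,r=st();print(r.T@s['wrist_force'],r.T@s['ft_torque'])"
```

```text
time_s: 19.05
tcp_pos: [0.5152, 0.0669, 0.1882]
ee_rot: [-0.22, 0.975, 0.0, -0.0]
wrist_force: [-1.2, 0.0, -1.7]
grip_width: 0.0791
t 19.1 tcp [0.5153 0.067  0.1883] seat xy mm 8.7 -0.5 xang -154.54 zaxis [-0.  0. -1.] q [ 0.61  0.71 -1.36  1.83  0.74  1.24  2.61] F [ 0.1  0.1 -1.9] M [0.02 0.06 0.01] w 79.2
[-0.14307815  0.08408773  1.87396979] [-0.04102766  0.04277443 -0.01271189]
```

```bash
python3 -m inch '[{"tx":0,"ty":0,"tz":2,"yaw":0},{"tx":0,"ty":0,"tz":2,"yaw":0},{"tx":0,"ty":0,"tz":0,"yaw":0}]'
python3 - <<'E'
from h import *
im=manip.camera("scene")[:,:,::-1];s,r=st();print(r.T@s['wrist_force'],r.T@s['ft_torque'])
cv2.imwrite("pics/scene17.png",im)
b=im[90:190,300:400]
cv2.imwrite("pics/c17.png",cv2.resize(b,None,fx=6,fy=6,interpolation=cv2.INTER_CUBIC))
E
```

```text
time_s: 19.48
tcp_pos: [0.5148, 0.0692, 0.1862]
ee_rot: [-0.221, 0.975, 0.001, 0.001]
wrist_force: [-6.3, 2.3, 13.5]
grip_width: 0.0795
t 19.52 tcp [0.5148 0.0691 0.1862] seat xy mm 6.5 -0.0 xang -154.46 zaxis [ 0.001  0.002 -1.   ] q [ 0.61  0.71 -1.36  1.84  0.74  1.23  2.61] F [-6.   3.4 13.7] M [ 0.14  1.5  -0.21] w 79.2
[  3.96384763   5.65107876 -13.71324339] [-0.77118463  1.29345184  0.21657757]
```

View pics/c17.png

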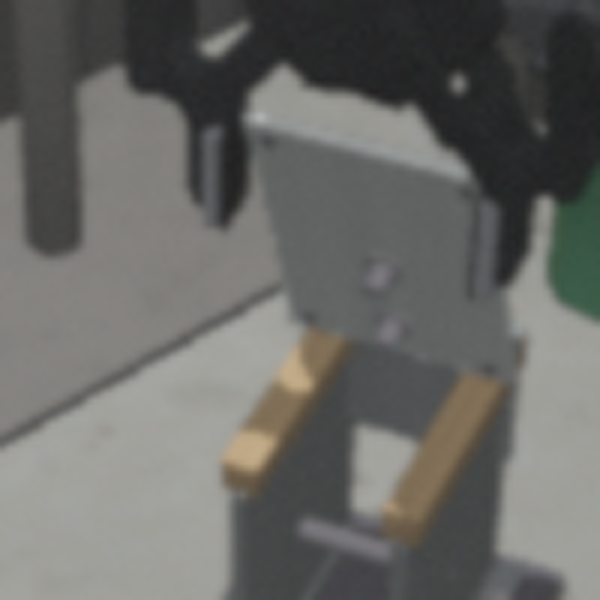

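```bash
python3 -m inch '[{"tx":0,"ty":5,"tz":0,"yaw":0},{"tx":0,"ty":6,"tz":3,"yaw":0},{"tx":0,"ty":5,"tz":4,"yaw":0},{"tx":0,"ty":0,"tz":0,"yaw":0}]'
python3 - <<'E'
from h import *
im=manip.camera("scene")[:,:,::-1];s,r=st();print(r.T@s['wrist_force'],r.T@s['ft_torque'])
cv2.imwrite("pics/scene18.png",im)
b=im[90:190,300:400]
cv2.imwrite("pics/c18.png",cv2.resize(b,None,fx=6,fy=6,interpolation=cv2.INTER_CUBIC))
E
```

```text
time_s: 20.02
tcp_pos: [0.5084, 0.0833, 0.1782]
ee_rot: [-0.221, 0.975, 0.001, 0.001]
wrist_force: [-2.2, 2.9, 7.6]
grip_width: 0.0793
t 20.07 tcp [0.5085 0.0832 0.1783] seat xy mm -8.9 0.3 xang -154.45 zaxis [ 0.001  0.002 -1.   ] q [ 0.58  0.71 -1.35  1.86  0.74  1.21  2.57] F [-2.7  2.6  7.8] M [ 0.21  0.56 -0.03] w 79.4
[ 1.24357608  3.52537105 -7.83806752] [-0.42578213  0.41487621  0.02727824]
```

View pics/c18.png

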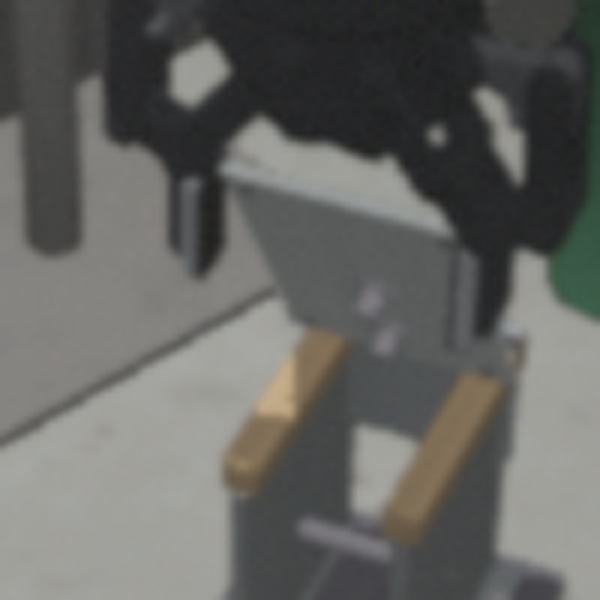

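```bash
python3 -m inch '[{"tx":0,"ty":4,"tz":3.5,"yaw":0},{"tx":0,"ty":4,"tz":3.5,"yaw":0},{"tx":0,"ty":3.7,"tz":4,"yaw":0},{"tx":0,"ty":3.7,"tz":4,"yaw":0},{"tx":0,"ty":3.4,"tz":4.4,"yaw":0},{"tx":0,"ty":3.2,"tz":4.4,"yaw":0},{"tx":0,"ty":0,"tz":0,"yaw":0}]'
python3 - <<'E'
from h import *
im=manip.camera("scene")[:,:,::-1];s,r=st();print(r.T@s['wrist_force'],r.T@s['ft_torque'])
cv2.imwrite("pics/scene19.png",im)
b=im[90:190,300:400]
cv2.imwrite("pics/c19.png",cv2.resize(b,None,fx=6,fy=6,interpolation=cv2.INTER_CUBIC))
E
```

```text
time_s: 20.95
tcp_pos: [0.4992, 0.1041, 0.1545]
ee_rot: [-0.222, 0.975, 0.002, 0.001]
wrist_force: [-1.5, 4.8, 6.1]
grip_width: 0.0796
t 21.0 tcp [0.4993 0.104  0.1546] seat xy mm -31.6 1.0 xang -154.41 zaxis [ 0.002  0.004 -1.   ] q [ 0.53  0.72 -1.32  1.91  0.77  1.16  2.5 ] F [-0.6  5.2  6.5] M [0.81 0.23 0.04] w 79.1
[-1.71797546  4.99318831 -6.45889687] [-0.82439277 -0.14327843 -0.04030656]
```

View pics/c19.png

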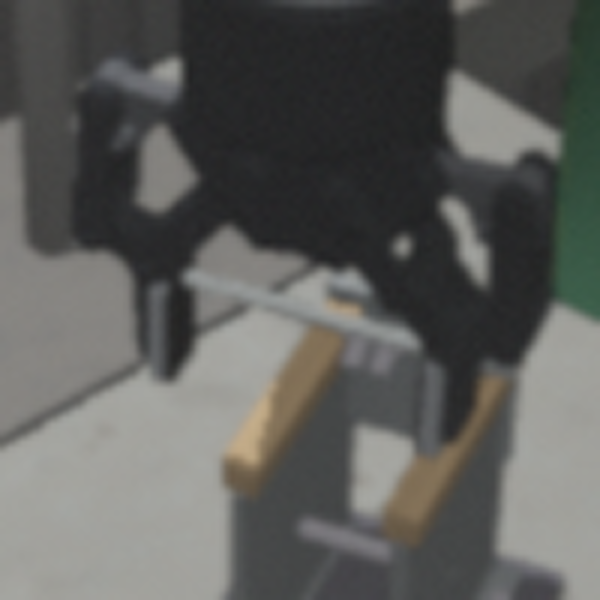

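```bash
python3 -m inch '[{"tx":0,"ty":3,"tz":5,"yaw":0},{"tx":0,"ty":2.8,"tz":5,"yaw":0},{"tx":0,"ty":2.4,"tz":5,"yaw":0},{"tx":0,"ty":2.2,"tz":5.2,"yaw":0},{"tx":0,"ty":1.8,"tz":5.3,"yaw":0},{"tx":0,"ty":1.4,"tz":5.3,"yaw":0},{"tx":0,"ty":1.2,"tz":5,"yaw":0},{"tx":0,"ty":0,"tz":0,"yaw":0}]'
python3 - <<'E'
from h import *
im=manip.camera("scene")[:,:,::-1];s,r=st();print(r.T@s['wrist_force'],r.T@s['ft_torque'])
cv2.imwrite("pics/scene20.png",im)
b=im[90:190,300:400]
cv2.imwrite("pics/c20.png",cv2.resize(b,None,fx=6,fy=6,interpolation=cv2.INTER_CUBIC))
E
```

```text
time_s: 22.0
tcp_pos: [0.4925, 0.1144, 0.1173]
ee_rot: [-0.22, 0.975, -0.0, -0.0]
wrist_force: [-0.6, 1.5, 0.8]
grip_width: 0.0792
t 22.05 tcp [0.4926 0.1143 0.1175] seat xy mm -43.8 -0.6 xang -154.55 zaxis [-0.    -0.001 -1.   ] q [ 0.48  0.76 -1.27  1.96  0.83  1.09  2.42] F [-1.5  1.1  0.9] M [ 0.03  0.11 -0.05] w 79.2
[ 0.87652005  1.62461095 -0.89119648] [-0.07666572  0.08530779  0.04586553]
```

View pics/c20.png

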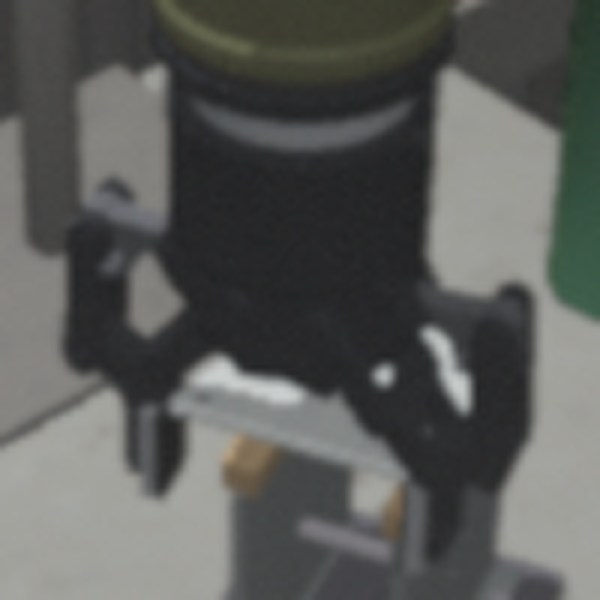

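```bash
python3 -m inch '[{"tx":0,"ty":0.8,"tz":4,"yaw":0},{"tx":0,"ty":0.6,"tz":4,"yaw":0},{"tx":0,"ty":0.4,"tz":4,"yaw":0},{"tx":0,"ty":0.2,"tz":3.5,"yaw":0},{"tx":0,"ty":0,"tz":2.5,"yaw":0},{"tx":0,"ty":0,"tz":0,"yaw":0},{"tx":0,"ty":0,"tz":0,"yaw":0}]'
python3 - <<'E'
from h import *
im=manip.camera("scene")[:,:,::-1];s,r=st();print(r.T@s['wrist_force'],r.T@s['ft_torque'])
cv2.imwrite("pics/scene21.png",im)
b=im[110:190,310:390]
a=cv2.imread("pics/scene5.png")[110:190,310:390]
cv2.imwrite("pics/c21.png",cv2.resize(np.hstack([a,b]),None,fx=5,fy=5,interpolation=cv2.INTER_CUBIC))
E
```

```text
time_s: 22.92
tcp_pos: [0.4918, 0.1164, 0.0998]
ee_rot: [-0.22, 0.975, -0.0, -0.0]
wrist_force: [-0.5, 0.7, 0.6]
grip_width: 0.0794
t 22.98 tcp [0.4918 0.1163 0.0998] seat xy mm -46.0 -0.4 xang -154.55 zaxis [ 0. -0. -1.] q [ 0.46  0.77 -1.25  1.98  0.86  1.06  2.39] F [-0.9  0.4 -0.1] M [ 0.01  0.06 -0.02] w 79.5
[0.66170267 0.77763939 0.14024118] [-0.02919863  0.04840791  0.02455656]
```

View pics/c21.png

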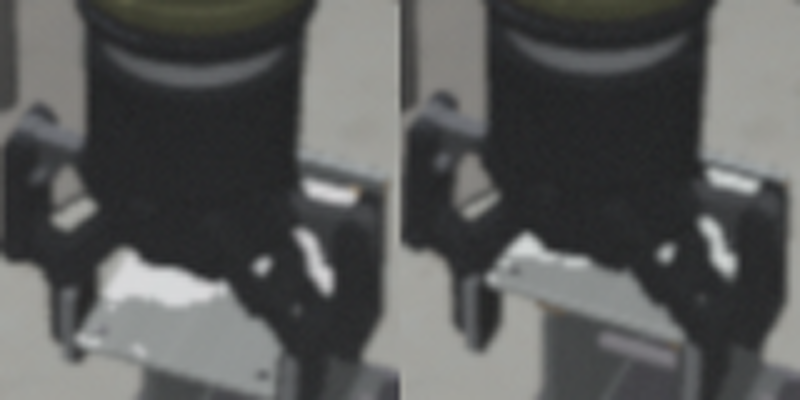

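Run:
```python
from h import *
k=lambda x,y:(310+x/5,110+y/5)
for z in(.120,.125,.130,.135,.140):
  o=[]
  for q in(k(75,340),k(88,277),k(285,345)):
    p=onz("scene",*q,z)[:2];o+=[((p-C)@U*1e3).round(1),((p-C)@V*1e3).round(1)]
  print(z,o)
im=cv2.imread("pics/scene21.png");b=im[140:190,310:390]
cv2.imwrite("pics/c21b.png",cv2.resize(b,None,fx=10,fy=10,interpolation=cv2.INTER_CUBIC))
```

```text
0.12 [np.float64(-58.3), np.float64(40.0), np.float64(-24.0), np.float64(49.9), np.float64(-29.6), np.float64(-33.3)]
0.125 [np.float64(-63.1), np.float64(37.8), np.float64(-29.1), np.float64(47.6), np.float64(-34.6), np.float64(-34.9)]
0.13 [np.float64(-67.9), np.float64(35.6), np.float64(-34.2), np.float64(45.3), np.float64(-39.6), np.float64(-36.6)]
0.135 [np.float64(-72.7), np.float64(33.4), np.float64(-39.2), np.float64(43.0), np.float64(-44.6), np.float64(-38.2)]
0.14 [np.float64(-77.5), np.float64(31.1), np.float64(-44.3), np.float64(40.7), np.float64(-49.6), np.float64(-39.9)]
```

View pics/c21b.png

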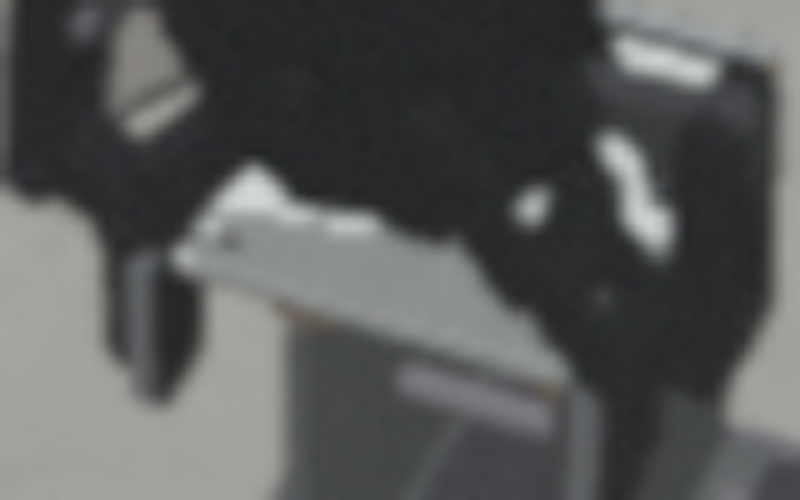

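```bash
python3 -m inch '[{"tx":0,"ty":0.4,"tz":2.5,"yaw":0},{"tx":0,"ty":0.4,"tz":2.5,"yaw":0},{"tx":0,"ty":0.2,"tz":2.5,"yaw":0},{"tx":0,"ty":0.2,"tz":2.5,"yaw":0},{"tx":0,"ty":0,"tz":0,"yaw":0}]'
python3 - <<'E'
from h import *
im=manip.camera("scene")[:,:,::-1];s,r=st();print(r.T@s['wrist_force'],r.T@s['ft_torque'])
cv2.imwrite("pics/scene22.png",im)
b=im[140:190,310:390]
cv2.imwrite("pics/c22.png",cv2.resize(b,None,fx=10,fy=10,interpolation=cv2.INTER_CUBIC))
E
```

```text
time_s: 23.6
tcp_pos: [0.4912, 0.1175, 0.0896]
ee_rot: [-0.22, 0.975, 0.0, -0.0]
wrist_force: [-0.5, 0.5, 0.6]
grip_width: 0.0791
t 23.65 tcp [0.4913 0.1175 0.0897] seat xy mm -47.3 -0.4 xang -154.54 zaxis [-0. -0. -1.] q [ 0.45  0.79 -1.24  1.99  0.88  1.05  2.37] F [-0.2  1.5  0.7] M [-0.01  0.09  0.02] w 79.5
[-0.49639538  1.46293841 -0.67634632] [-0.02841081  0.08979616 -0.01979542]
```

View pics/c22.png

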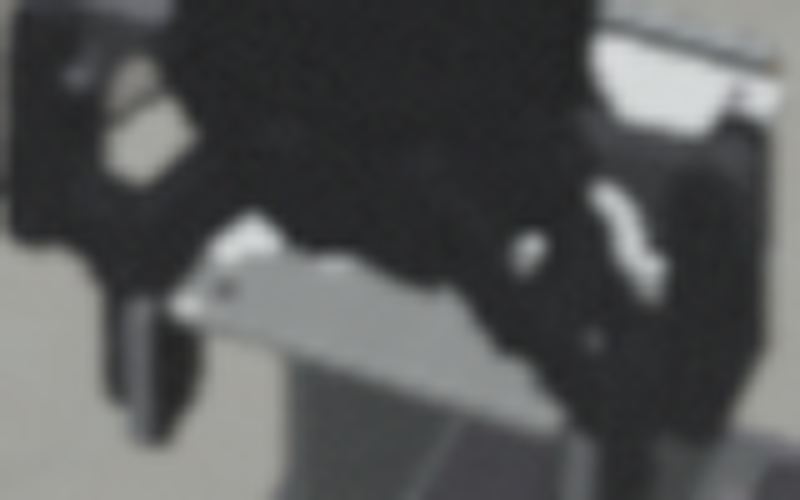

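Run:
```python
from h import *
k=lambda x,y:(310+x/10,140+y/10)
for z in(.125,.128,.131,.134):
  o=[]
  for q in(k(172,300),k(570,432),k(783,100)):
    p=onz("scene",*q,z)[:2];o+=[((p-C)@U*1e3).round(1),((p-C)@V*1e3).round(1)]
  print(z,o)
```

```text
0.125 [np.float64(-41.3), np.float64(43.0), np.float64(-45.1), np.float64(-38.9), np.float64(59.8), np.float64(-43.9)]
0.128 [np.float64(-44.3), np.float64(41.7), np.float64(-48.1), np.float64(-39.9), np.float64(56.4), np.float64(-44.9)]
0.131 [np.float64(-47.3), np.float64(40.3), np.float64(-51.0), np.float64(-40.9), np.float64(52.9), np.float64(-45.8)]
0.134 [np.float64(-50.3), np.float64(39.0), np.float64(-54.0), np.float64(-41.9), np.float64(49.5), np.float64(-46.8)]
```

```bash
python3 -m inch '[{"tx":0,"ty":0.2,"tz":2,"yaw":0},{"tx":0,"ty":0,"tz":1.5,"yaw":0},{"tx":0,"ty":0,"tz":1,"yaw":0},{"tx":0,"ty":0,"tz":0,"yaw":0},{"tx":0,"ty":0,"tz":0,"yaw":0}]'
python3 - <<'E'
from h import *
im=manip.camera("scene")[:,:,::-1];s,r=st();print(r.T@s['wrist_force'],r.T@s['ft_torque'])
cv2.imwrite("pics/scene23.png",im)
b=im[140:190,310:390]
cv2.imwrite("pics/c23.png",cv2.resize(b,None,fx=10,fy=10,interpolation=cv2.INTER_CUBIC))
E
```

```text
time_s: 24.28
tcp_pos: [0.4912, 0.1178, 0.0853]
ee_rot: [-0.22, 0.975, 0.0, 0.0]
wrist_force: [-1.7, 1.3, 0.5]
grip_width: 0.0794
t 24.32 tcp [0.4912 0.1178 0.0853] seat xy mm -47.6 -0.4 xang -154.53 zaxis [ 0.  0. -1.] q [ 0.44  0.79 -1.23  1.99  0.89  1.04  2.37] F [-1.   1.5  1.4] M [ 0.13  0.09 -0.  ] w 79.2
[ 0.25440342  1.73124651 -1.36868148] [-0.1540483   0.02632082  0.00055329]
```

View pics/c23.png

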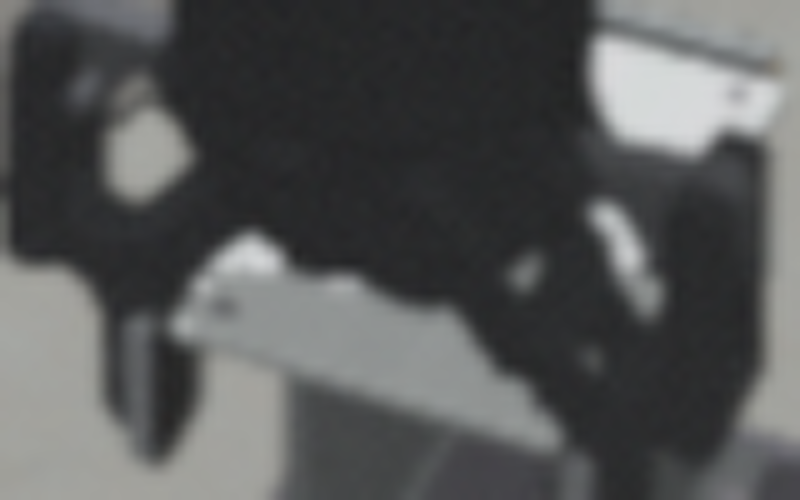

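Run:
```python
from h import *
k=lambda x,y:(310+x/10,140+y/10)
for z in(.120,.123,.125,.128):
  o=[]
  for q in(k(172,325),k(563,447),k(783,85)):
    p=onz("scene",*q,z)[:2];o+=[((p-C)@U*1e3).round(1),((p-C)@V*1e3).round(1)]
  print(z,o)
```

```text
0.12 [np.float64(-42.8), np.float64(42.4), np.float64(-44.4), np.float64(-37.5), np.float64(70.0), np.float64(-40.8)]
0.123 [np.float64(-45.7), np.float64(41.1), np.float64(-47.4), np.float64(-38.5), np.float64(66.5), np.float64(-41.8)]
0.125 [np.float64(-47.7), np.float64(40.2), np.float64(-49.3), np.float64(-39.2), np.float64(64.2), np.float64(-42.4)]
0.128 [np.float64(-50.7), np.float64(38.9), np.float64(-52.3), np.float64(-40.1), np.float64(60.7), np.float64(-43.4)]
```

```bash
python3 -m inch '[{"tx":0,"ty":0,"tz":1,"yaw":0},{"tx":0,"ty":2,"tz":0,"yaw":0},{"tx":0,"ty":3,"tz":0,"yaw":0},{"tx":0,"ty":3,"tz":0,"yaw":0},{"tx":0,"ty":1,"tz":0,"yaw":0},{"tx":0,"ty":0,"tz":0,"yaw":0},{"tx":0,"ty":0,"tz":0,"yaw":0}]'
python3 - <<'E'
from h import *
im=manip.camera("scene")[:,:,::-1];s,r=st();print(r.T@s['wrist_force'],r.T@s['ft_torque'])
cv2.imwrite("pics/scene24.png",im)
b=im[140:190,310:390]
cv2.imwrite("pics/c24.png",cv2.resize(b,None,fx=10,fy=10,interpolation=cv2.INTER_CUBIC))
E
```

```text
time_s: 25.2
tcp_pos: [0.4872, 0.1261, 0.0843]
ee_rot: [-0.22, 0.975, 0.0, -0.0]
wrist_force: [0.5, 0.4, 1.0]
grip_width: 0.0793
t 25.25 tcp [0.4872 0.1261 0.0843] seat xy mm -56.8 -0.3 xang -154.53 zaxis [-0.  0. -1.] q [ 0.42  0.79 -1.23  2.    0.89  1.04  2.35] F [-0.3 -0.3  1.5] M [-0.25  0.02 -0.04] w 79.1
[ 0.37876266 -0.15970568 -1.48061141] [0.22314514 0.12385072 0.03954559]
```

View pics/c24.png

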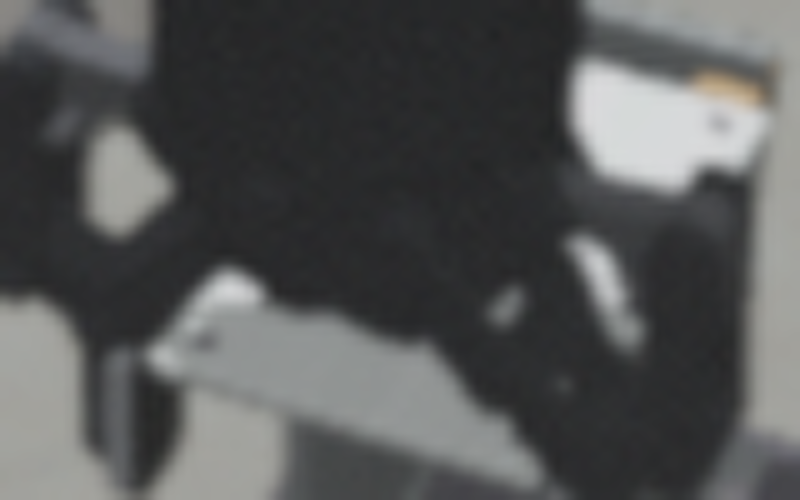

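Run:
```python
from h import *
k=lambda x,y:(310+x/10,140+y/10)
for z in(.123,.125,.127):
  o=[]
  for q in(k(150,367),k(540,487),k(772,112)):
    p=onz("scene",*q,z)[:2];o+=[((p-C)@U*1e3).round(1),((p-C)@V*1e3).round(1)]
  print(z,o)
a=cv2.imread("pics/scene0.png")[140:190,310:390];b=cv2.imread("pics/scene24.png")[140:190,310:390]
cv2.imwrite("pics/c24b.png",cv2.resize(np.vstack([a,b]),None,fx=6,fy=6,interpolation=cv2.INTER_CUBIC))
```

```text
0.123 [np.float64(-58.0), np.float64(40.2), np.float64(-58.8), np.float64(-38.4), np.float64(57.8), np.float64(-42.5)]
0.125 [np.float64(-59.9), np.float64(39.3), np.float64(-60.8), np.float64(-39.0), np.float64(55.5), np.float64(-43.1)]
0.127 [np.float64(-61.8), np.float64(38.4), np.float64(-62.7), np.float64(-39.7), np.float64(53.2), np.float64(-43.8)]
```

View pics/c24b.png

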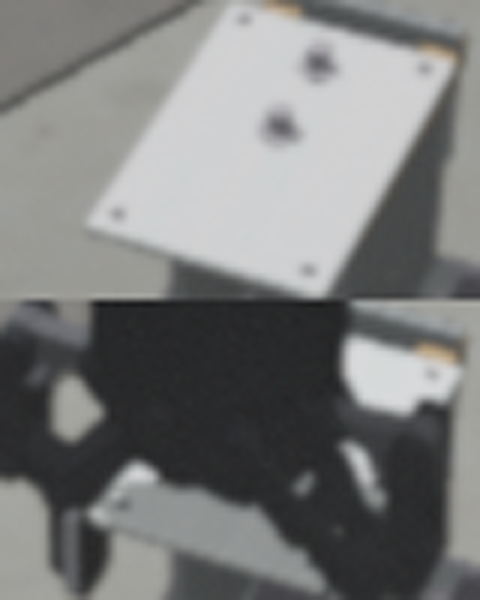

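```bash
python3 -m inch '[{"tx":0,"ty":0,"tz":1,"yaw":0},{"tx":0,"ty":0,"tz":1,"yaw":0},{"tx":0,"ty":0,"tz":0,"yaw":0},{"tx":0,"ty":0,"tz":0,"yaw":0}]'
python3 - <<'E'
from h import *
im=manip.camera("scene")[:,:,::-1];s,r=st();print(r.T@s['wrist_force'],r.T@s['ft_torque'])
cv2.imwrite("pics/scene25.png",im)
a=cv2.imread("pics/scene0.png")[140:190,310:390];b=im[140:190,310:390]
cv2.imwrite("pics/c25.png",cv2.resize(np.vstack([a,b]),None,fx=6,fy=6,interpolation=cv2.INTER_CUBIC))
E
```

```text
time_s: 25.75
tcp_pos: [0.4872, 0.1261, 0.0823]
ee_rot: [-0.22, 0.975, 0.0, -0.0]
wrist_force: [-1.2, 0.8, 0.9]
grip_width: 0.0795
t 25.8 tcp [0.4872 0.1261 0.0823] seat xy mm -56.8 -0.3 xang -154.53 zaxis [-0.  0. -1.] q [ 0.42  0.79 -1.23  2.    0.89  1.03  2.34] F [-1.4  1.6  0.4] M [ 0.01  0.23 -0.03] w 79.1
[ 0.59569839  2.09399064 -0.38829393] [-0.10423514  0.20293568  0.03161467]
```

View pics/c25.png

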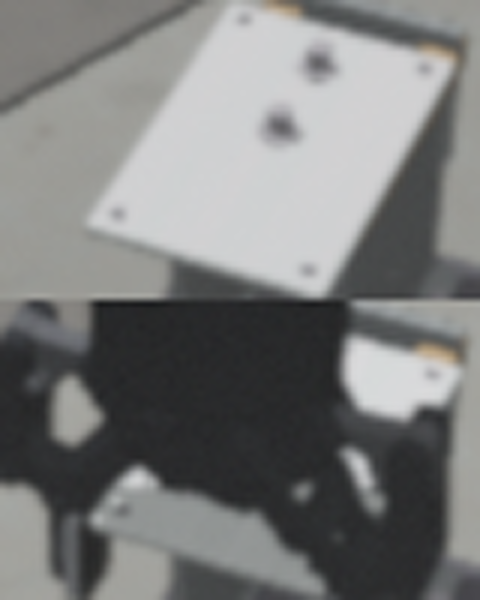

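```bash
python3 -m inch '[{"tx":0,"ty":0,"tz":0.8,"yaw":0},{"tx":0,"ty":0,"tz":0.8,"yaw":0},{"tx":0,"ty":0,"tz":0,"yaw":0},{"tx":0,"ty":0,"tz":0,"yaw":0}]'
python3 - <<'E'
from h import *
im=manip.camera("scene")[:,:,::-1];s,r=st();print(r.T@s['wrist_force'],r.T@s['ft_torque'])
cv2.imwrite("pics/scene26.png",im)
a=cv2.imread("pics/scene0.png")[140:190,310:390];b=im[140:190,310:390]
cv2.imwrite("pics/c26.png",cv2.resize(np.vstack([a,b]),None,fx=6,fy=6,interpolation=cv2.INTER_CUBIC))
E
```

```text
time_s: 26.3
tcp_pos: [0.4873, 0.1259, 0.0807]
ee_rot: [-0.22, 0.975, 0.0, 0.0]
wrist_force: [0.1, 2.6, 0.9]
grip_width: 0.0792
t 26.35 tcp [0.4873 0.1259 0.0807] seat xy mm -56.6 -0.3 xang -154.54 zaxis [ 0.  0. -1.] q [ 0.42  0.79 -1.22  2.    0.9   1.03  2.34] F [-0.4  0.2  1. ] M [ 0.04  0.1  -0.07] w 79.3
[ 0.26893727  0.39588504 -0.99543851] [-0.0808732   0.0680416   0.07033994]
```

View pics/c26.png

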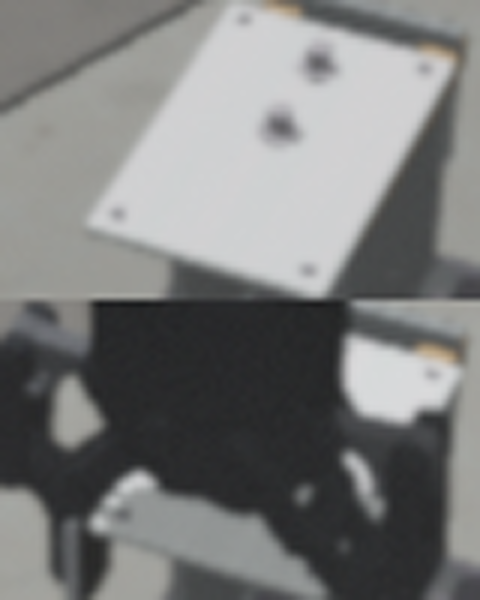

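```bash
python3 -m inch '[{"tx":0,"ty":0,"tz":0.8,"yaw":0},{"tx":0,"ty":0,"tz":0,"yaw":0},{"tx":0,"ty":0,"tz":0,"yaw":0}]'
python3 - <<'E'
from h import *
im=manip.camera("scene")[:,:,::-1];
for i in range(3):
    s,r=st();print((r.T@s['wrist_force']).round(2),(r.T@s['ft_torque']).round(3)); manip.camera("top")
cv2.imwrite("pics/scene27.png",im)
E
python3 -m inch '[{"tx":0,"ty":0,"tz":0.8,"yaw":0},{"tx":0,"ty":0,"tz":0,"yaw":0},{"tx":0,"ty":0,"tz":0,"yaw":0}]'
python3 - <<'E'
from h import *
im=manip.camera("scene")[:,:,::-1];
for i in range(3):
    s,r=st();print((r.T@s['wrist_force']).round(2),(r.T@s['ft_torque']).round(3)); manip.camera("top")
cv2.imwrite("pics/scene28.png",im)
a=cv2.imread("pics/scene0.png")[140:190,310:390];b=im[140:190,310:390]
cv2.imwrite("pics/c28.png",cv2.resize(np.vstack([a,b]),None,fx=6,fy=6,interpolation=cv2.INTER_CUBIC))
E
```

```text
time_s: 26.72
tcp_pos: [0.4874, 0.1259, 0.0799]
ee_rot: [-0.22, 0.975, 0.0, 0.0]
wrist_force: [-0.9, 1.7, 0.4]
grip_width: 0.0795
t 26.77 tcp [0.4874 0.1259 0.0799] seat xy mm -56.5 -0.3 xang -154.53 zaxis [ 0.  0. -1.] q [ 0.42  0.8  -1.22  2.    0.9   1.03  2.34] F [-0.7  1.1  0.8] M [ 0.08  0.02 -0.02] w 79.2
[ 0.17  1.31 -0.8 ] [-0.081 -0.013  0.016]
t 26.82 tcp [0.4874 0.1259 0.0799] seat xy mm -56.5 -0.3 xang -154.54 zaxis [ 0.  0. -1.] q [ 0.42  0.8  -1.22  2.    0.9   1.03  2.34] F [-0.2  1.4  0.6] M [ 0.1  0.  -0. ] w 79.2
[-0.37  1.34 -0.64] [-0.089 -0.041  0.005]
t 26.88 tcp [0.4874 0.1259 0.0799] seat xy mm -56.5 -0.3 xang -154.54 zaxis [ 0.  0. -1.] q [ 0.42  0.8  -1.22  2.    0.9   1.03  2.34] F [-0.1  1.6  0.2] M [0.1  0.01 0.08] w 79.5
[-0.63  1.48 -0.24] [-0.095 -0.036 -0.077]
time_s: 27.3
tcp_pos: [0.4873, 0.1258, 0.0791]
ee_rot: [-0.22, 0.975, -0.0, 0.0]
wrist_force: [0.1, 1.6, 0.6]
grip_width: 0.0795
t 27.35 tcp [0.4873 0.1258 0.0791] seat xy mm -56.5 -0.4 xang -154.54 zaxis [-0.  0. -1.] q [ 0.42  0.8  -1.22  2.01  0.9   1.03  2.34] F [-0.7  2.3  0.5] M [ 0.04  0.01 -0.  ] w 78.9
[-0.33  2.42 -0.47] [-0.04  -0.004  0.005]
t 27.4 tcp [0.4873 0.1258 0.0791] seat xy mm -56.5 -0.4 xang -154.54 zaxis [ 0. -0. -1.] q [ 0.42  0.8  -1.22  2.01  0.9   1.03  2.34] F [0.  1.3 0.9] M [0.05 0.08 0.04] w 79.5
[-0.56  1.17 -0.9 ] [-0.078  0.056 -0.036]
t 27.45 tcp [0.4873 0.1258 0.0791] seat xy mm -56.5 -0.3 xang -154.54 zaxis [ 0. -0. -1.] q [ 0.42  0.8  -1.22  2.01  0.9   1.03  2.34] F [-0.7  1.1  1.4] M [0.02 0.05 0.04] w 79.4
[ 0.18  1.33 -1.43] [-0.039  0.035 -0.044]
```

View pics/c28.png

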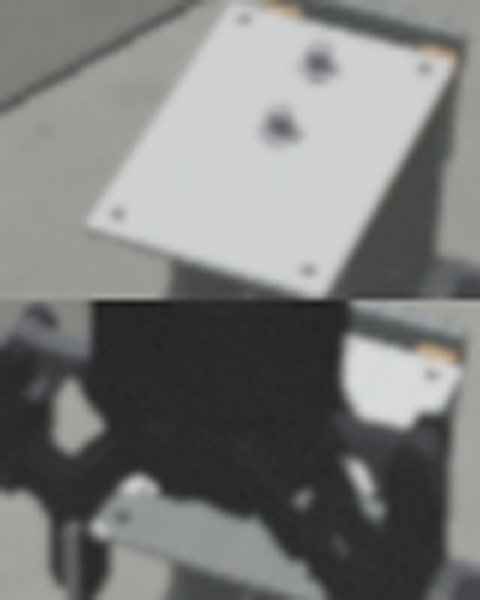

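```bash
python3 -m inch '[{"tx":0,"ty":0,"tz":0.8,"yaw":0},{"tx":0,"ty":0,"tz":0,"yaw":0},{"tx":0,"ty":0,"tz":0,"yaw":0}]'
python3 - <<'E'
from h import *
im=manip.camera("scene")[:,:,::-1];
for i in range(2):
    s,r=st();print((r.T@s['wrist_force']).round(2),(r.T@s['ft_torque']).round(3)); manip.camera("top")
cv2.imwrite("pics/scene29.png",im)
# dark screw centroids, subpixel
for f in ("scene0","scene24","scene25","scene26","scene27","scene28","scene29"):
    g=cv2.cvtColor(cv2.imread(f"pics/{f}.png"),cv2.COLOR_BGR2GRAY).astype(float); o=[]
    for (u,v) in ((330,175),(381,152)):
        w=g[v-4:v+5,u-4:u+5]; 
        m=np.clip(np.median(w)-12-w,0,60); yy,xx=np.mgrid[v-4:v+5,u-4:u+5]
        o+=[round((m*xx).sum()/m.sum(),2),round((m*yy).sum()/m.sum(),2)]
    print(f,o)
E
```

```text
time_s: 27.88
tcp_pos: [0.4874, 0.1258, 0.0786]
ee_rot: [-0.22, 0.975, -0.0, 0.0]
wrist_force: [-1.1, 0.8, 6.5]
grip_width: 0.079
t 27.93 tcp [0.4873 0.1258 0.0786] seat xy mm -56.5 -0.4 xang -154.54 zaxis [ 0. -0. -1.] q [ 0.42  0.8  -1.22  2.01  0.9   1.03  2.34] F [-1.7 -0.   5.4] M [-0.11  0.21 -0.02] w 79.4
[ 1.54  0.71 -5.41] [0.006 0.237 0.021]
t 27.98 tcp [0.4874 0.1258 0.0786] seat xy mm -56.4 -0.3 xang -154.54 zaxis [ 0. -0. -1.] q [ 0.42  0.8  -1.22  2.01  0.9   1.03  2.34] F [-1.8  0.1  6.9] M [-0.21  0.23 -0.03] w 79.3
[ 1.62  0.88 -6.89] [0.088 0.298 0.032]
scene0 [np.float64(327.5), np.float64(176.36), np.float64(383.89), np.float64(152.51)]
scene24 [np.float64(326.9), np.float64(175.35), np.float64(382.5), np.float64(151.22)]
scene25 [np.float64(326.89), np.float64(174.49), np.float64(382.69), np.float64(150.12)]
scene26 [np.float64(327.08), np.float64(173.86), np.float64(382.7), np.float64(150.1)]
scene27 [np.float64(327.02), np.float64(173.35), np.float64(382.71), np.float64(150.08)]
scene28 [np.float64(327.25), np.float64(172.75), np.float64(382.7), np.float64(150.09)]
scene29 [np.float64(327.16), np.float64(172.56), np.float64(382.91), np.float64(150.24)]
```

```bash
python3 -m inch '[{"tx":0,"ty":0,"tz":-0.7,"yaw":0},{"tx":0,"ty":0,"tz":0,"yaw":0}]'
python3 - <<'E'
from h import *
st()
im=cv2.imread("pics/scene29.png");a=cv2.imread("pics/scene0.png")
def dark(im,u,v,h=5):
    g=cv2.cvtColor(im,cv2.COLOR_BGR2GRAY).astype(float)[v-h:v+h+1,u-h:u+h+1];g=cv2.resize(g,None,fx=8,fy=8,interpolation=cv2.INTER_CUBIC)
    return g
b=[cv2.resize(x[v-8:v+9,u-8:u+9],None,fx=17,fy=17,interpolation=cv2.INTER_NEAREST) for x in(a,im) for u,v in((330,175),(381,152))]
cv2.imwrite("pics/c29.png",np.vstack([np.hstack(b[:2]),np.hstack(b[2:])]))
E
```

```text
time_s: 28.28
tcp_pos: [0.4873, 0.1258, 0.0789]
ee_rot: [-0.22, 0.975, -0.0, -0.0]
wrist_force: [0.1, 0.2, 1.6]
grip_width: 0.079
t 28.27 tcp [0.4873 0.1258 0.0789] seat xy mm -56.5 -0.4 xang -154.54 zaxis [ 0. -0. -1.] q [ 0.42  0.8  -1.22  2.01  0.9   1.03  2.34] F [0.1 0.2 1.6] M [-0.03  0.06 -0.02] w 79.0
```

View pics/c29.png

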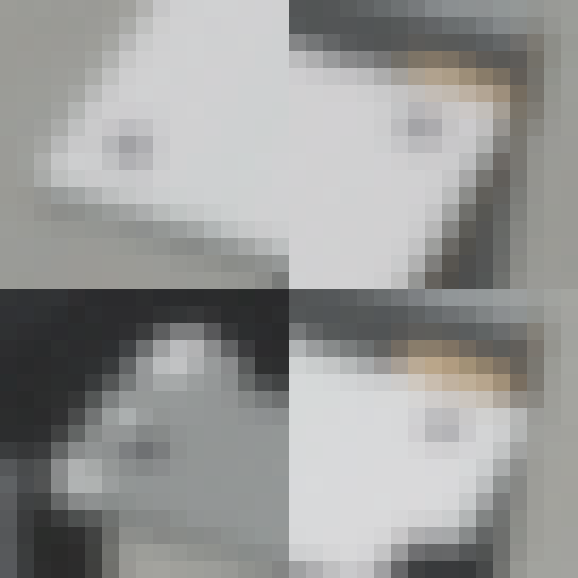

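```bash
python3 -m inch '[{"tx":-0.8,"ty":-0.3,"tz":0,"yaw":0},{"tx":-0.8,"ty":-0.3,"tz":0,"yaw":0},{"tx":-0.8,"ty":-0.3,"tz":0,"yaw":0},{"tx":0,"ty":0,"tz":0,"yaw":0},{"tx":0,"ty":0,"tz":0,"yaw":0}]'
python3 - <<'E'
from h import *
im=manip.camera("scene")[:,:,::-1];st()
cv2.imwrite("pics/scene30.png",im)
a=cv2.imread("pics/scene0.png")
b=[cv2.resize(x[v-8:v+9,u-8:u+9],None,fx=17,fy=17,interpolation=cv2.INTER_NEAREST) for x in(a,im) for u,v in((330,175),(381,152))]
cv2.imwrite("pics/c30.png",np.vstack([np.hstack(b[:2]),np.hstack(b[2:])]))
E
```

```text
time_s: 28.9
tcp_pos: [0.4898, 0.1259, 0.0789]
ee_rot: [-0.22, 0.975, -0.0, -0.0]
wrist_force: [-2.1, 0.1, 3.2]
grip_width: 0.0796
t 28.95 tcp [0.4898 0.1259 0.0789] seat xy mm -55.5 1.9 xang -154.55 zaxis [-0. -0. -1.] q [ 0.42  0.8  -1.22  2.    0.9   1.03  2.34] F [-3.2 -1.   3.6] M [-0.25  0.45 -0.23] w 78.8
```

View pics/c30.png

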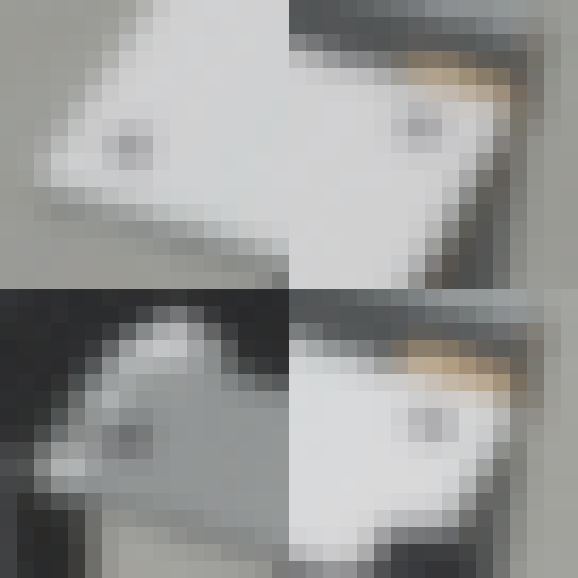

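```bash
python3 -m inch '[{"tx":0,"ty":0,"tz":0,"yaw":-0.6},{"tx":0,"ty":0,"tz":0,"yaw":-0.6},{"tx":0,"ty":0,"tz":0,"yaw":0},{"tx":0,"ty":0,"tz":0,"yaw":0}]'
python3 - <<'E'
from h import *
im=manip.camera("scene")[:,:,::-1];st()
cv2.imwrite("pics/scene31.png",im)
a=cv2.imread("pics/scene0.png")
b=[cv2.resize(x[v-8:v+9,u-8:u+9],None,fx=17,fy=17,interpolation=cv2.INTER_NEAREST) for x in(a,im) for u,v in((330,175),(381,152))]
cv2.imwrite("pics/c31.png",np.vstack([np.hstack(b[:2]),np.hstack(b[2:])]))
E
```

```text
time_s: 29.45
tcp_pos: [0.49, 0.1259, 0.079]
ee_rot: [-0.231, 0.973, -0.0, 0.0]
wrist_force: [-1.2, -1.5, 2.7]
grip_width: 0.0792
t 29.5 tcp [0.49   0.1259 0.0789] seat xy mm -55.4 2.1 xang -153.34 zaxis [ 0. -0. -1.] q [ 0.42  0.8  -1.22  2.    0.9   1.03  2.36] F [-0.8 -0.7  0.3] M [-0.43  0.17 -0.04] w 79.1
```

View pics/c31.png

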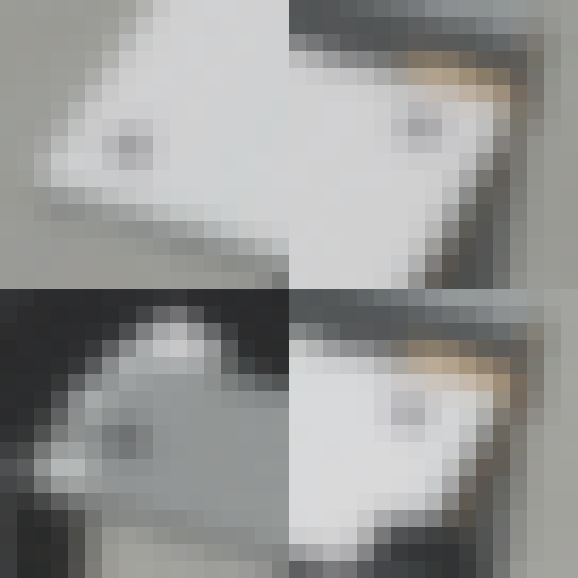

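```bash
python3 -m inch '[{"tx":0,"ty":0,"tz":0,"yaw":0.5},{"tx":0,"ty":0,"tz":0,"yaw":0},{"tx":0,"ty":0,"tz":0,"yaw":0}]'
python3 -m inch '[{"tx":0,"ty":0,"tz":0,"yaw":0},{"tx":0,"ty":0,"tz":0,"yaw":0},{"tx":0,"ty":0,"tz":0,"yaw":0},{"tx":0,"ty":0,"tz":0,"yaw":0}]' 1
python3 - <<'E'
from h import *
im=manip.camera("scene")[:,:,::-1];st()
cv2.imwrite("pics/scene32.png",im)
a=cv2.imread("pics/scene0.png")[110:190,310:400];b=im[110:190,310:400]
cv2.imwrite("pics/c32.png",cv2.resize(np.hstack([a,b]),None,fx=4.4,fy=4.4,interpolation=cv2.INTER_CUBIC))
E
```

```text
time_s: 29.88
tcp_pos: [0.4901, 0.1263, 0.0791]
ee_rot: [-0.226, 0.974, 0.0, 0.0]
wrist_force: [1.2, -1.0, 0.0]
grip_width: 0.0789
time_s: 30.38
tcp_pos: [0.4898, 0.1261, 0.079]
ee_rot: [-0.226, 0.974, 0.0, -0.0]
wrist_force: [-0.3, 0.2, -0.8]
grip_width: 0.0852
t 30.43 tcp [0.4898 0.1261 0.079 ] seat xy mm -55.7 2.0 xang -153.84 zaxis [-0.  0. -1.] q [ 0.42  0.8  -1.22  2.    0.9   1.03  2.35] F [-0.5 -0.5 -0.1] M [ 0.04 -0.02  0.04] w 85.8
```

View pics/c32.png

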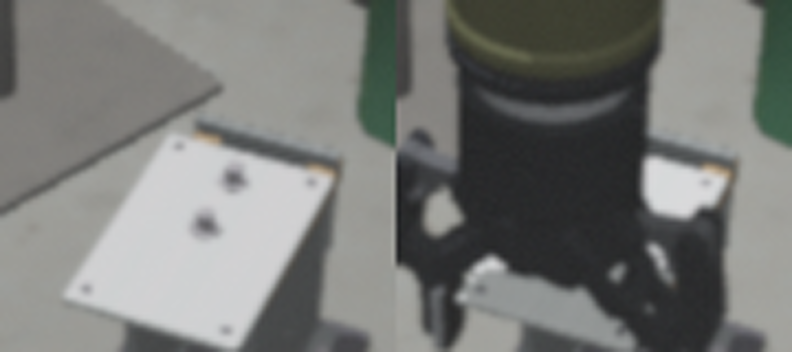

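```bash
python3 -m inch '[{"tx":0,"ty":0,"tz":-4,"yaw":0},{"tx":0,"ty":0,"tz":-8,"yaw":0},{"tx":0,"ty":0,"tz":-12,"yaw":0},{"tx":0,"ty":0,"tz":-15,"yaw":0},{"tx":0,"ty":0,"tz":-20,"yaw":0},{"tx":0,"ty":0,"tz":-25,"yaw":0},{"tx":0,"ty":0,"tz":-30,"yaw":0},{"tx":0,"ty":0,"tz":-30,"yaw":0}]'
python3 -c "
from h import *
to([.30,-.42,.26])"
```

```text
time_s: 31.42
tcp_pos: [0.4897, 0.1263, 0.2251]
ee_rot: [-0.227, 0.974, 0.0, 0.0]
wrist_force: [0.9, 0.1, -0.6]
grip_width: 0.0855
t 31.43 tcp [0.4897 0.1263 0.2251] seat xy mm -55.9 2.0 xang -153.81 zaxis [ 0.  0. -1.] q [ 0.52  0.62 -1.37  1.81  0.65  1.26  2.57] F [ 0.9  0.1 -0.6] M [-0.04 -0.05 -0.01] w 85.5
need tool mm [ 411.3 -406.5  -35.3]
```

```bash
python3 -m inch '[{"tx":20,"ty":-26,"tz":-10,"yaw":0},{"tx":34,"ty":-43,"tz":-5,"yaw":0},{"tx":34,"ty":-43,"tz":-5,"yaw":0},{"tx":34,"ty":-43,"tz":0,"yaw":0},{"tx":34,"ty":-43,"tz":0,"yaw":0},{"tx":34,"ty":-43,"tz":0,"yaw":0},{"tx":34,"ty":-43,"tz":0,"yaw":0},{"tx":30,"ty":-38,"tz":0,"yaw":0}]'
python3 - <<'E'
from h import *
st()
for n,(x,y,w,h) in dict(scene=(310,120,90,80),top=(315,140,90,85)).items():
    im=manip.camera(n)[:,:,::-1]; cv2.imwrite(f"pics/{n}33.png",im)
    a=cv2.imread(f"pics/{n}0.png")[y:y+h,x:x+w]
    cv2.imwrite(f"pics/c33{n}.png",cv2.resize(np.hstack([a,im[y:y+h,x:x+w]]),None,fx=4.4,fy=4.4,interpolation=cv2.INTER_CUBIC))
E
```

```text
time_s: 32.42
tcp_pos: [0.4277, -0.2041, 0.1642]
ee_rot: [-0.177, 0.983, -0.05, -0.014]
wrist_force: [-0.2, 0.4, -0.4]
grip_width: 0.085
t 32.42 tcp [ 0.4277 -0.2041  0.1642] seat xy mm 215.5 -196.4 xang -159.75 zaxis [-0.01  -0.103 -0.995] q [ 1.18  0.69 -1.43  2.01  0.85  1.22  2.89] F [-0.2  0.4 -0.4] M [ 0.04 -0.03 -0.1 ] w 85.0
```

View pics/c33scene.png

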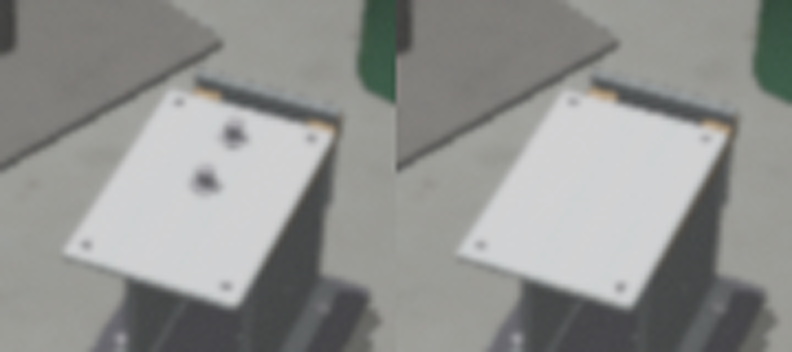

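View pics/c33top.png

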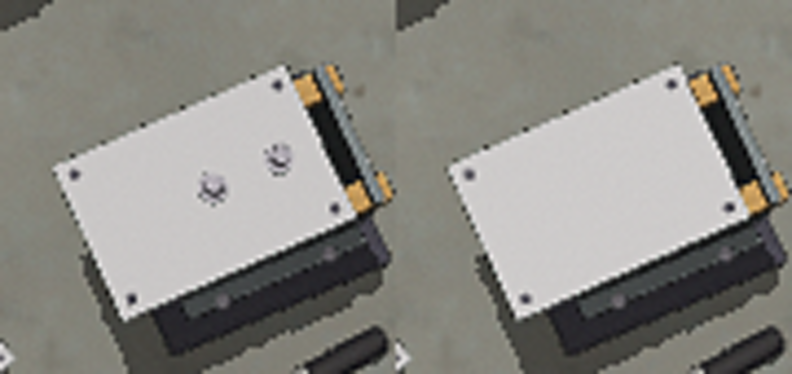

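```bash
python3 -m inch '[{"tx":0,"ty":0,"tz":-5,"yaw":5},{"tx":0,"ty":0,"tz":-5,"yaw":8},{"tx":0,"ty":0,"tz":-5,"yaw":8},{"tx":0,"ty":0,"tz":0,"yaw":5},{"tx":0,"ty":0,"tz":0,"yaw":0},{"tx":0,"ty":0,"tz":0,"yaw":0}]'
python3 - <<'E'
from h import *
s,r=st();print(np.abs(s["qd"]).max())
o=[]
for n in("scene","top"):
    im=manip.camera(n)[:,:,::-1]; cv2.imwrite(f"pics/{n}34.png",im);o.append(im[40:340,120:520])
    g=cv2.cvtColor(im,cv2.COLOR_BGR2HSV);m=((g[...,2]>200)&(g[...,1]<40)).astype(np.uint8)
    for q in cv2.findContours(m,0,1)[0]:
        c=cv2.minAreaRect(q)
        if 800<cv2.contourArea(q)<2500: print(n,c)
cv2.imwrite("pics/c34.png",np.hstack(o))
E
```

```text
time_s: 33.28
tcp_pos: [0.4284, -0.2009, 0.1792]
ee_rot: [0.047, 0.998, -0.051, -0.002]
wrist_force: [-0.4, -0.8, -0.4]
grip_width: 0.0853
t 33.27 tcp [ 0.4284 -0.2009  0.1792] seat xy mm 212.8 -194.4 xang 174.59 zaxis [-0.009 -0.102 -0.995] q [ 1.16  0.6  -1.33  1.99  0.76  1.16  2.54] F [-0.4 -0.8 -0.4] M [ 0.07 -0.01 -0.  ] w 85.3
0.011531249143613233
scene ((319.43902587890625, 256.54876708984375), (45.387359619140625, 23.301055908203125), 6.340191841125488)
scene ((354.098876953125, 163.55587768554688), (38.41831970214844, 51.060401916503906), 29.47589111328125)
top ((295.77227783203125, 214.82333374023438), (38.16504669189453, 25.403104782104492), 49.89909744262695)
top ((360.5769958496094, 183.02943420410156), (38.171539306640625, 57.83036422729492), 65.92449951171875)
```

View pics/c34.png

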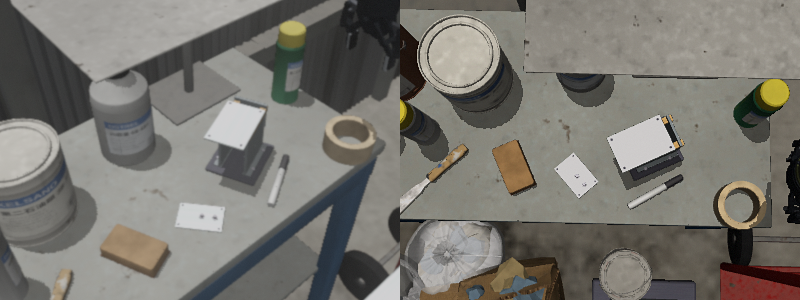

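```bash
python3 -c "
from rig import manip
print(manip.sign_off())"
```

```text
the job is handed in; nothing more can be done
None
```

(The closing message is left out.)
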